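Hang the dripper bin on the cleat rail

ROBOT

A 6-joint arm with a two-finger parallel gripper is mounted at the origin on the work surface. World frame = base frame: x ahead of the robot, y to its left, z up, the work surface at z = 0. Lengths are in m, angles in rad, forces in N, time in s.
With the tool pointing down it reaches from about 0.25 to 0.775 m from the base axis. Payload 8.9 kg.
Tool frame: the origin (TCP) lies at the centre of the arm's flange, where the gripper is bolted on; the fingertips stand 173 mm ahead of it and the grasp point (between the pads) lies 155 mm ahead of it; z points along the fingers, x is the direction in which the jaws open and shut, and the axes are right-handed (so a half turn about z gives the same grasp; the last joint's range is limited). The gripper opens to 85 mm and grips with 20 to 120 N. Pads are 22 mm wide; open, the fingers measure 114 mm over their backs; the gripper's body (76 mm by 85 mm) begins 54 mm behind the grasp point. The pads swing forward as they close: fully open they stand 13 mm farther back than shut.
Start: joints at [-0.139, 0.291, -0.153, 1.127, 0, 1.431], TCP at [0.525, 0, 0.405] pointing down, gripper open.
Joint ranges: [-2.52, 2.52], [-0.91, 1.74], [-1.3, 1.37], [-1.96, 2.02], [-1.52, 1.47], [-3.14, 3.14]. Speed limits (rad/s): [2.22, 2.22, 2.79, 3.14, 3.14, 3.14].

INTERFACE

Orientations are given as a rotation vector (axis times angle).
In Python, from cell import bot gives the robot as it stands.
- The arm moves only by the tool apply_moves, never from a script. Its argument "plan" is a list of rows, each an object of numbers: "x", "y", "z": the shift along the tool's x, y, z in mm; "ax", "ay", "az": the turn, a rotation vector about the tool's x, y, z in rad; "hand": the closure in counts, from 0 (fully open) to 255 (shut). A call has 1 to 5 rows; each row is the pose to reach, as a shift and turn from the pose measured when the call began, along the tool's axes at that moment; what a row does not reach only later rows make up. A row lasts 1/10 s, in which the tool goes at most 50 mm and 8.59 degrees, less where a joint would pass 70% of its speed; a pose out of reach is approached as far as the arm can. A call with a gripper value outside its range is refused whole. The fingers move at their own pace and stop on an object; the grip force is fixed at half the most. Time passes only in rows, so rows that repeat a pose let the fingers close. It gives the time, the measured TCP pose, the force and the opening at its end, in the units of the state.
- bot.state(): the state, without advancing time (a new reading comes with each control period).
- bot.get_image(name): name is "scene" or "side" or "wrist"; returns a dict with "pixels" (480x640x3 uint8, red, green, blue), "z_map" (480x640 float32, m along the optical axis (not along the pixel's ray), 0 where there is no reading), "camera_matrix" (3x3 intrinsics, pixels), "camera_from_world" (4x4, takes a point from world to camera coordinates); the wrist camera has in their place "tool_from_camera" (4x4, takes a point from camera to tool coordinates, whose origin is the TCP and whose axes are the tool frame's). Camera axes: x right, y down, z forward; pixel columns grow to the right and rows downward; lengths in m; the calibration is good to about 2 mm. A picture is of the moment at which its call begins: read the wrist's pose just before it.
- bot.close_job(): hands the job in, once; it reports no verdict.
The state is a dict: "time": time; "q": joint angles; "joint_vel": joint speeds; "joint_efforts": joint torques, N m; "ee_pos": TCP position; "tool_rot": TCP orientation; "ft_force": force on the tool from outside, world axes, zero at the start; "torque": the same for the moment, N m; "gripper_width": opening from 0.0 (shut) to 1.0 (fully open).
Only numpy, scipy, OpenCV 4.12 (cv2) and the standard library are available. Lean on these libraries where they do the work, as an engineer would, in place of code of your own. Each camera call takes 0.05 s, during which the arm holds its last target.

TASK

Hang the green bin of dripper stakes on the cleat rail in the free bay under the yellow mark: tip its front up, hook the angled strip on its back over the rail, let the front down onto the catch without dropping it, then press gently on the yellow thumb ledge until the catch has snapped and the bin hangs level with its back flat against the rail. Feel for the rail rather than forcing the bin onto it, and leave the other things on the bench where they are.

Things in the scene. Friction and masses are not known exactly. Their poses are not given: they have to be found in the camera images.
- bin: Green open bin, yellow thumb ledge in front, 0.3 to 0.55 kg, on the bench at the start. Origin: centre of its box's underside; +x to its back (strip side), z up. Box 100 (x) by 66 (y) by 60 (z) mm, walls 4; sides 45 high for x -50 to +16, 60 high behind. Grip it from above across the 66 mm. Fingers need 13 mm beside it.
- thumb_ledge: The bin's yellow thumb ledge, fixed to its front: the place to press. 16 (x) by 50 (y) by 8 mm; origin: middle of its top face (bin x -58, z 49 mm), 4 mm above the rim, axes as the bin. It breaks if pressed with more than 25 N.
- strip_tip (a point): Middle of the lower edge of the bin's steel hanging strip (bin x 66, z 44 mm), 60 wide (y), 4 thick: from the top of the back a flat shoulder (underside z 56) runs 5 mm backward, then an 18 mm tongue slopes backward and down, 40 degrees from vertical. The rail's crest belongs under the shoulder, between back and tongue, with about 1 mm play.
- toe_bar (a point): Middle of the bar on the toe at the foot of the bin's back (bin x 63.6, z 5 mm): diameter 6, 40 long (y), on a plate 2.5 thick that sticks out to x 68. Once home it lies behind and below the rail, so the bin goes on only with its front tipped up 22 to 35 degrees and then swung down.
- stand: White stand fixed on the bench with a board and an aluminium cleat rail, 360 mm along y. Origin on the bench midway between the posts; +x to its back, the rail is on its -x side. The board is clamped in slots of the posts at a height set by hand: rail, crest, catch and hung bins are together up to 20 mm higher or lower than all figures given here. This is not measured: feel for it.
- bay (a point): Nominal top of the cleat's crest in the middle of the free bay (stand x -18, y -75, z 131 mm), axes as the stand. A yellow mark is on the board's top edge (z 140) behind it. A grey bin of labels hangs fixed at stand y +85. The cleat is an upright plate 4 mm thick (stand x -20 to -16) with a crest rounded to radius 2, its lower edge at z 86.
- channel (a point): Middle of the open channel behind the cleat in the free bay, level with the nominal crest top (stand x -7, y -75, z 131 mm): 18 mm wide in x between cleat plate and board, 32 mm deep below the crest. The tongue goes down into it.
- home (a point): Nominal place of the bin's origin when it is fully home: stand x -70, y -75, z 75 mm, bin level, its axes as the stand's. The bin's back is then flat on the cleat's front face and the crest's axis lies at bin x 52, z 54 mm; the bin swings about that axis.
- catch (a joint): Sprung roller under the bay, below the rail: diameter 10, 24 long. 0 = out, positive = pushed up (m), 5 mm at most; spring 14 N at 0 and 2 N more per mm. The hung bin first rests with its toe bar against it, front 15 degrees up; 5 to 9 N down on the thumb ledge drives the bar past it (at about 8 degrees up) and it springs out again in front of the bar.
- pot_a: Black square plant pot with seedling, 80 by 80 by 70 mm, leaves above. Origin: centre of the underside. A bystander.
- pot_b: Like pot_a. A bystander.
- pot_c: Like pot_a. A bystander.
- nutrient: White bottle with green cap, diameter 66, height 150 mm. Origin: centre of the underside. A bystander.
- sample_jar: Amber jar, diameter 52, height 60 mm. Origin: centre of the underside. A bystander.
- meter: Yellow hand-held meter lying flat, 36 by 150 by 24 mm with a steel probe 50 mm long at its -y end. Origin: centre of the underside. A bystander.
- cup: Blue open cup, rim diameter 72, height 85 mm. Origin: centre of the underside. A bystander.

How it is judged:
By the outcome, as a careful person would: the job done as asked, in the order asked, and still so for the second after the job is handed in, with the robot touching nothing.
It also fails if it takes over 61 s, if anything falls off the work surface, if the arm or the gripper's body presses on something with over 40 N, if the wrist force passes 120 N, or if a joint passes its speed limit or range.

## Working session

There is one attempt and no reset: what is moved stays moved. The work goes in short steps, Python scripts to look and compute and a tool call to move; the robot and the scene stay as the last step left them, time stands still between calls to the robot, and variables do not carry over. Pictures are saved under pics/ and viewed, and the job is handed in when it is done.

Besides the shell and the picture viewer there is one more tool, called after ">>>" by a JSON object that holds its "api" and its "payload", one argument or row to a line. apply_moves: Moves the arm, as the interface text tells. Its arguments: {"type":"object","properties":{"plan":{"type":"array"}},"required":["plan"]}

```bash
ls; mkdir -p pics; cat > h.py <<'E'
import numpy as np, cv2
from cell import bot
from scipy.spatial.transform import Rotation as R
def save(n,f):
    d=bot.get_image(n); cv2.imwrite('pics/'+f,d['pixels'][:,:,::-1]); np.savez('pics/'+f[:-4]+'.npz',**d); return d
def T():
    s=bot.state(); M=np.eye(4); M[:3,:3]=R.from_rotvec(s['tool_rot']).as_matrix(); M[:3,3]=s['ee_pos']; return M
def world(d,M=None):
    K=d['camera_matrix']; z=d['z_map']; v,u=np.mgrid[0:480,0:640]
    P=np.stack([(u-K[0,2])/K[0,0]*z,(v-K[1,2])/K[1,1]*z,z,np.ones_like(z)],-1)
    X=M@d['tool_from_camera'] if M is not None else np.linalg.inv(d['camera_from_world'])
    return (P@X.T)[...,:3]
E
python3 - <<'E'
from h import *
print(bot.state())
for n in ['scene','side','wrist']: save(n,n+'0.png')
E
```

```text
pics
{'time': 0.0, 'q': array([-1.39292777e-01,  2.91262958e-01, -1.54113083e-01,  1.12668686e+00,
        6.19651528e-06,  1.43150183e+00]), 'joint_vel': array([ 3.88035457e-04, -5.93833305e-05, -8.83917143e-05, -4.55914333e-04,
       -1.07665002e-05, -3.99961544e-04]), 'joint_efforts': array([-3.46096487e-03, -5.37150800e+01,  3.31364536e+01,  1.60375424e-02,
       -3.39078597e-04,  1.08972756e-05]), 'ee_pos': array([5.24792785e-01, 3.76101513e-05, 4.04146100e-01]), 'tool_rot': array([-3.14141004e+00, -2.69456951e-06,  1.96878965e-03]), 'ft_force': array([-0.14882758,  0.04646621,  0.71725831]), 'torque': array([0.0464519 , 0.02439067, 0.01828415]), 'gripper_width': 0.9946513760236352}
```

View pics/scene0.png

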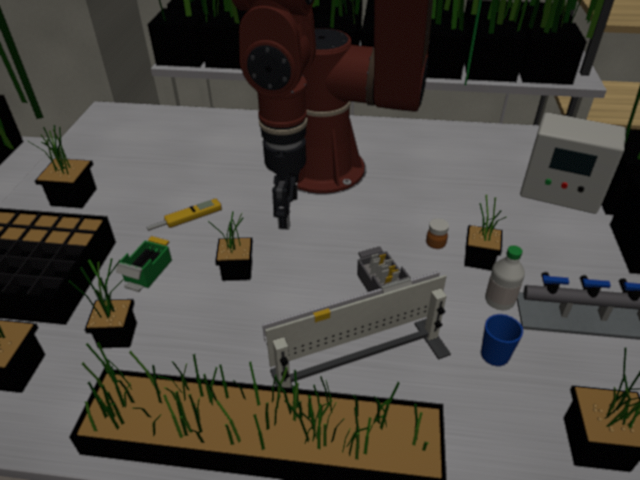

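View pics/side0.png

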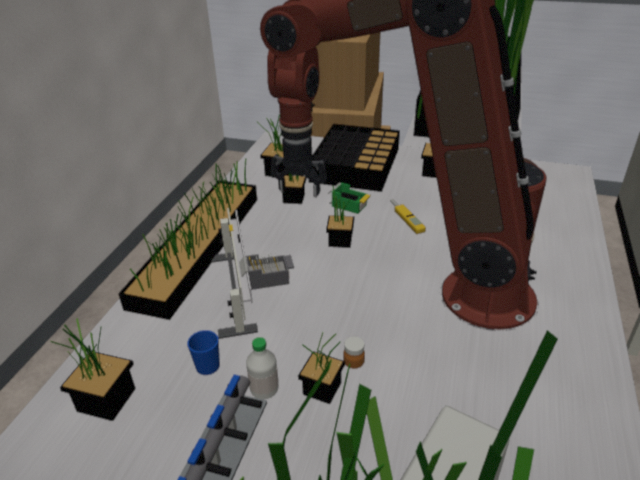

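View pics/wrist0.png

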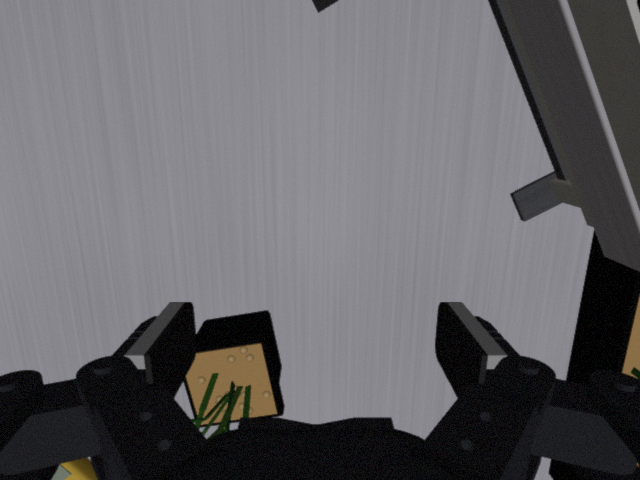

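The scene view shows the green bin at about (150,262) with its yellow ledge at (158,240). The stand runs from (280,360) to (437,310), with its yellow mark at (322,314). The next step is to measure both.

```bash
python3 - <<'E'
from h import *
for n in ['scene','side']:
    d=dict(np.load(f'pics/{n}0.npz')); W=world(d); hsv=cv2.cvtColor(d['pixels'],cv2.COLOR_RGB2HSV)
    H,S,V=[hsv[...,i].astype(int) for i in range(3)]
    ok=d['z_map']>0
    if n=='scene':
        win=lambda u0,u1,v0,v1:(np.mgrid[0:480,0:640][1]>=u0)&(np.mgrid[0:480,0:640][1]<=u1)&(np.mgrid[0:480,0:640][0]>=v0)&(np.mgrid[0:480,0:640][0]<=v1)
        b=win(110,180,230,295); mk=win(305,335,305,325)
    else:
        b=win(325,375,180,215); mk=win(225,245,215,330)
    g=b&(H>45)&(H<90)&(S>100)&(V>40)&ok
    y=b&(H>18)&(H<35)&(S>120)&(V>80)&ok
    m=mk&(H>18)&(H<35)&(S>120)&(V>80)&ok
    for nm,q in [('green',g),('yel',y),('mark',m)]:
        P=W[q]; print(n,nm,len(P)); 
        if len(P): print(P.min(0).round(3),P.max(0).round(3),np.median(P,0).round(3))
    P=W[g]; 
    if len(P):
        for z0,z1 in [(0.05,.07),(.035,.05)]:
            s=P[(P[:,2]>z0)&(P[:,2]<z1)]
            if len(s)>5: print(z0,len(s),cv2.minAreaRect((s[:,:2]*1000).astype(np.float32)))
d=dict(np.load('pics/scene0.npz'));W=world(d)
# table check, posts
for u,v in [(300,420-60),(200,300),(322,314),(400,230)]: print(u,v,W[v,u].round(3))
img=d['pixels'][:,:,::-1]
a=cv2.resize(img[215:305,90:210],(800,600),interpolation=cv2.INTER_CUBIC); cv2.imwrite('pics/binz.png',a)
a=cv2.resize(img[240:390,255:455],(800,600),interpolation=cv2.INTER_CUBIC); cv2.imwrite('pics/standz.png',a)
d=dict(np.load('pics/side0.npz'));img=d['pixels'][:,:,::-1]
a=cv2.resize(img[205:355,160:360],(800,600),interpolation=cv2.INTER_CUBIC); cv2.imwrite('pics/sidez.png',a)
E
```

```text
scene green 949
[ 0.42  -0.396  0.003] [ 0.533 -0.311  0.064] [ 0.484 -0.333  0.035]
scene yel 97
[ 0.407 -0.365  0.045] [ 0.432 -0.315  0.053] [ 0.421 -0.34   0.049]
scene mark 156
[0.685 0.07  0.144] [0.708 0.098 0.166] [0.698 0.085 0.16 ]
0.05 94 ((505.30291748046875, -359.775390625), (69.75006866455078, 36.3737678527832), 72.44342803955078)
0.035 387 ((475.1092834472656, -352.5410461425781), (68.25846099853516, 101.79670715332031), 76.53388214111328)
side green 562
[ 0.421 -0.479  0.003] [ 0.531 -0.113  0.18 ] [ 0.472 -0.328  0.041]
side yel 51
[ 0.408 -0.368  0.037] [ 0.431 -0.311  0.056] [ 0.417 -0.334  0.051]
side mark 19
[ 0.687 -0.113  0.056] [0.815 0.1   0.167] [0.698 0.082 0.164]
0.05 77 ((488.7535705566406, -342.6304626464844), (63.244789123535156, 121.74954223632812), 29.77208137512207)
0.035 213 ((473.2174377441406, -351.53515625), (80.91423034667969, 107.43863677978516), 74.27371978759766)
300 360 [ 0.685  0.039 -0.   ]
200 300 [ 0.551 -0.206 -0.   ]
322 314 [0.7   0.086 0.162]
400 230 [ 0.253  0.23  -0.002]
```

View pics/binz.png

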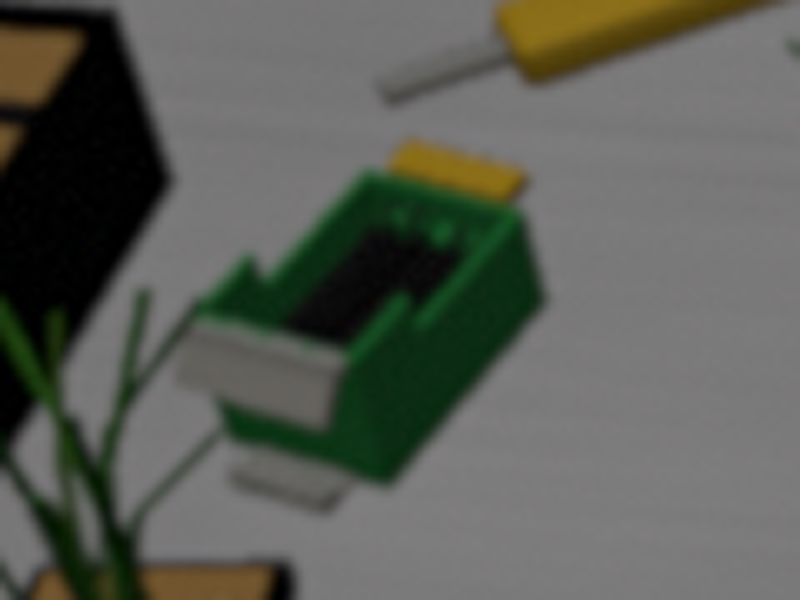

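View pics/standz.png

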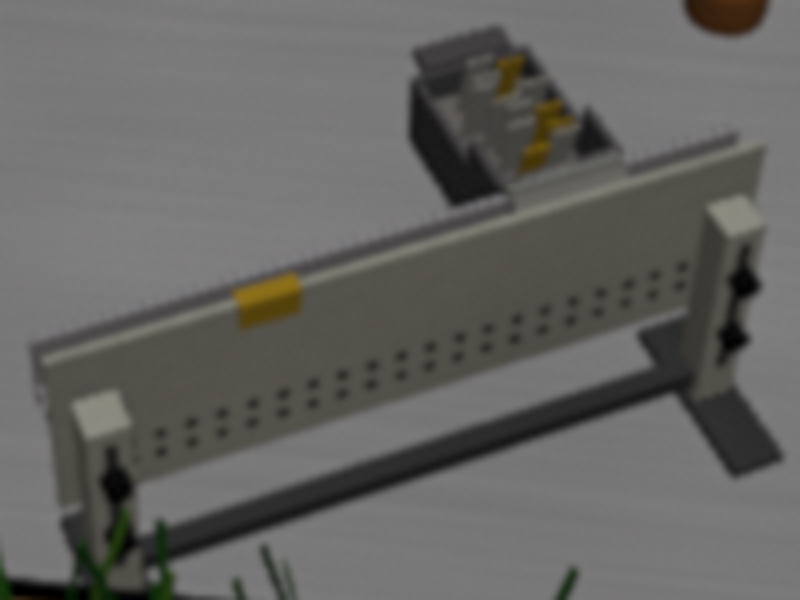

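View pics/sidez.png

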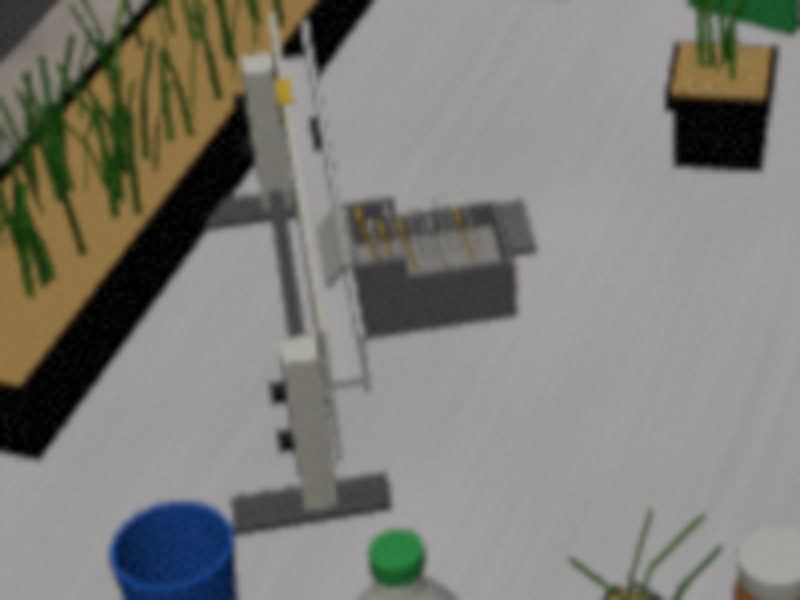

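The bin is near (0.475,-0.35) with a yaw of about -14°. The mark is near (0.70,0.085) at z≈0.16, so the board is set high. Next I fit both poses more exactly.

```bash
python3 - <<'E'
from h import *
d=dict(np.load('pics/scene0.npz'));W=world(d);v,u=np.mgrid[0:480,0:640]
# board back face: polygon in scene
m=np.zeros((480,640),np.uint8)
cv2.fillPoly(m,[np.array([[286,338],[425,300],[426,312],[292,350]])],1)
P=W[(m>0)]
def plane(P):
    for _ in range(5):
        c=np.median(P,0) if _==0 else P.mean(0); n=np.linalg.svd(P-c)[2][2]; r=(P-c)@n; P=P[abs(r)<max(2.5*np.median(abs(r)),.001)]
    return c,n,np.std(r),len(P)
c,n,s,k=plane(P); n=n*np.sign(n[0]); print('board',c.round(4),n.round(4),s,k,'yaw',np.degrees(np.arctan2(n[1],n[0])))
yaw=np.arctan2(n[1],n[0]); ex=np.array([np.cos(yaw),np.sin(yaw)]); ey=np.array([-ex[1],ex[0]])
# all points around stand in stand-aligned coordinates, both cams
for nm in ['scene','side']:
    d=dict(np.load(f'pics/{nm}0.npz'));W=world(d)
    X=W[...,:2]@ex; Y=W[...,:2]@ey; Z=W[...,2]; ok=d['z_map']>0
    bx=c[:2]@ex
    hsv=cv2.cvtColor(d['pixels'],cv2.COLOR_RGB2HSV).astype(int)
    mk=ok&(hsv[...,0]>18)&(hsv[...,0]<35)&(hsv[...,1]>120)&(abs(X-bx)<.05)&(Z>.12)&(Z<.18)
    print(nm,'bx',bx.round(4),'mark Y',np.percentile(Y[mk],[2,50,98]).round(4),'X-bx',np.percentile(X[mk]-bx,[2,50,98]).round(4),'Z',np.percentile(Z[mk],[2,50,98]).round(4),mk.sum())
    Ym=np.median(Y[mk])
    q=ok&(abs(Y-Ym)<.07)&(X>bx-.08)&(X<bx+.02)&(Z>.05)
    hh,xe,ze=np.histogram2d(X[q]-bx,Z[q],bins=[np.arange(-.08,.022,.004),np.arange(.05,.18,.004)])
    print('cols x from',xe[0]); 
    for i in range(len(ze)-2,-1,-1): print(f'{ze[i]:.3f}',' '.join(f'{int(a):3d}' for a in hh[:,i]))
    q=ok&(abs(X-bx)<.1)&(Z>.05)&(Z<.2); print('Y extents',np.percentile(Y[q],[1,99]).round(4))
    print('Ymark',Ym, 'bay world', (ex*(bx)+ey*Ym).round(4))
E
```

```text
board [0.6637 0.1475 0.0972] [ 0.8758  0.4826 -0.0084] 0.0008197469343628715 1637 yaw 28.858580500910858
scene bx 0.6525 mark Y [-0.6509 -0.2652 -0.093 ] X-bx [-0.0469  0.0006  0.0299] Z [0.1211 0.1549 0.1653] 286
cols x from -0.08
0.174   0   0   0   0   0   0   0   0   0   0   0   0   0   0   0   0   0   0   0   0   0   0   0   0   0
0.170   0   0   0   0   0   0   0   0   0   0   0   0   0   0   0   0   0   0   0   0   0   0   0   0   0
0.166   0   0   0   0   0   0   0   0   0   0   0   0   0   0   0   0   0   0   0   0   1   0   0   0   0
0.162   0   0   0   0   0   0   0   0   0   0   0   0   0   0   0   0   0   0   9  24  23   2   0   0   0
0.158   0   0   0   0   0   0   0   0   0   0   0   0   0   0   0   0   0   0  22 100  57   1   0   0   0
0.154   0   0   0   0   0   0   0   0   0   0   0   0   0   0   3   0   0   1   1  47  67   0   0   0   0
0.150   0   0   0   0   0   0   0   0   0   0   0   0   0  24  83   4   0   0   0  40  64   0   0   0   0
0.146   0   0   0   0   0   0   0   0   0   0   0   0   0  17 104   6   0   0   0  40  65   0   0   0   0
0.142   0   0   0   
[... 5503 characters left out ...]
  0   0   0   0   0   0   0   0   0   0   0   0   0   0   1   0   0   0   1   0   0   0
0.066   0   0   0   0   0   0   0   0   1   1   0   0   0   0   0   0   1   2   1   0   0   1   1   0   0
0.062   0   0   0   0   0   0   0   1   0   2   2   2   2   1   1   1   3   6   1   3   0   2   0   0   0
0.058   0   0   0   0   0   0   0   0   1   0   3   0   0   3   3   3   0   3   1   0   4   1   0   2   0
0.054   0   0   0   0   0   0   0   0   0   2   0   3   0   1   2   3   7   4   2   4   3   4   2   6   5
0.050   0   0   0   0   0   0   0   0   1   3   2   1   0   2   3   3   3   3   0   0   5   6   4   3   8
Y extents [-2.6192  0.3936]
Ymark -0.46477330837329517 bay world [ 0.7958 -0.0921]
```

```bash
python3 - <<'E'
from h import *
from scipy.optimize import least_squares
# bin fit: signed distance to L-profile outer surfaces
def res(p,P,nosign=True):
    x,y,t=p; c,s=np.cos(t),np.sin(t)
    dx,dy=P[:,0]-x,P[:,1]-y; X=c*dx+s*dy; Y=-s*dx+c*dy; Z=P[:,2]
    # union of box A (x -50..50,z0..45) and B (x16..50, z..60)
    def sd(x0,x1,z0,z1):
        q=np.stack([np.maximum(x0-X,X-x1),np.abs(Y)-.033,np.maximum(z0-Z,Z-z1)],1)
        return np.linalg.norm(np.maximum(q,0),axis=1)+np.minimum(q.max(1),0)
    return np.minimum(sd(-.05,.05,0,.045),sd(.016,.05,0,.060))
tot=[]
for n in ['scene','side']:
    d=dict(np.load(f'pics/{n}0.npz')); W=world(d); hsv=cv2.cvtColor(d['pixels'],cv2.COLOR_RGB2HSV).astype(int)
    g=(hsv[...,0]>45)&(hsv[...,0]<90)&(hsv[...,1]>100)&(hsv[...,2]>40)&(d['z_map']>0)
    P=W[g]; P=P[(abs(P[:,0]-.475)<.08)&(abs(P[:,1]+.35)<.07)&(P[:,2]>.004)&(P[:,2]<.068)]
    # drop interior points : iteratively
    p=np.array([.473,-.352,np.radians(-14)])
    for _ in range(8):
        r=res(p,P); k=abs(r)<(.012 if _<2 else .005)
        p=least_squares(res,p,args=(P[k],),loss='soft_l1',f_scale=.002).x
    print(n,p[:2].round(4),np.degrees(p[2]).round(2),k.sum(),np.median(abs(r[k])))
    y=(hsv[...,0]>18)&(hsv[...,0]<35)&(hsv[...,1]>120)&(d['z_map']>0)
    Q=W[y]; Q=Q[(abs(Q[:,0]-.42)<.03)&(abs(Q[:,1]+.34)<.04)&(Q[:,2]>.042)]
    c,s=np.cos(p[2]),np.sin(p[2]); D=Q[:,:2]-p[:2]; print('ledge binframe',np.median(c*D[:,0]+s*D[:,1]).round(4),np.median(-s*D[:,0]+c*D[:,1]).round(4),np.median(Q[:,2]).round(4))
E
```

```text
scene [ 0.4744 -0.3543] -13.56 876 0.0012999264903659595
ledge binframe -0.0552 0.0014 0.0488
side [ 0.4709 -0.3538] -13.91 371 0.0018433359093170884
ledge binframe -0.0572 0.0063 0.0508
```

```bash
python3 - <<'E'
from h import *
yaw=np.radians(28.86); ex=np.array([np.cos(yaw),np.sin(yaw)]); ey=np.array([-ex[1],ex[0]]); bx=.6525
d=dict(np.load('pics/scene0.npz'));W=world(d); ok=d['z_map']>0
X=W[...,:2]@ex-bx; Y=W[...,:2]@ey; Z=W[...,2]
v,u=np.mgrid[0:480,0:640]
hsv=cv2.cvtColor(d['pixels'],cv2.COLOR_RGB2HSV).astype(int)
mk=ok&(u>300)&(u<340)&(v>300)&(v<328)&(hsv[...,0]>18)&(hsv[...,0]<35)&(hsv[...,1]>110)
print('mark Y',np.percentile(Y[mk],[2,25,50,75,98]).round(4),'X',np.percentile(X[mk],[2,50,98]).round(4),'Z',np.percentile(Z[mk],[2,90,98]).round(4))
st=ok&(X>-.04)&(X<.006)&(Z>.08)&(Z<.18)&(u>250)&(u<460)&(v>260)&(v<380)
print('Y ext',np.percentile(Y[st],[.5,99.5]).round(4))
for y0 in np.arange(-.36,.0,.04):
    cl=st&(X<-.012)&(X>-.032)&(Y>y0)&(Y<y0+.04)&(Z>.10)
    bo=st&(X>-.012)&(X<.006)&(Y>y0)&(Y<y0+.04)
    if cl.sum()>10: print(y0.round(2),'cleat X',np.median(X[cl]).round(4),'Ztop',np.percentile(Z[cl],[95,98]).round(4), 'board top',np.percentile(Z[bo],[98,99.5]).round(4) if bo.sum() else None,cl.sum())
# posts
po=ok&(X>-.02)&(X<.06)&(Z>.02)&(Z<.2)&(u>250)&(u<460)
# grey bin extents
gb=ok&(X<-.035)&(X>-.2)&(Z>.05)&(Z<.2)&(u>340)&(u<430)&(v>235)&(v<300); print('grey Y',np.percentile(Y[gb],[2,98]).round(4),'X',np.percentile(X[gb],[1,99]).round(4),'Z',np.percentile(Z[gb],[1,98]).round(4))
E
```

```text
mark Y [-0.2759 -0.2694 -0.2618 -0.2546 -0.2479] X [-0.0074  0.0008  0.0039] Z [0.1445 0.1636 0.1652]
Y ext [-0.3662 -0.0101]
-0.36 cleat X -0.0224 Ztop [0.1523 0.1533] board top [0.1614 0.1624] 132
-0.32 cleat X -0.0222 Ztop [0.1527 0.1534] board top [0.1611 0.1618] 127
-0.28 cleat X -0.0228 Ztop [0.1521 0.1529] board top [0.1638 0.1652] 87
-0.24 cleat X -0.0223 Ztop [0.1521 0.1524] board top [0.1611 0.1622] 116
-0.2 cleat X -0.0223 Ztop [0.1523 0.153 ] board top [0.1612 0.162 ] 113
-0.16 cleat X -0.0221 Ztop [0.1563 0.1568] board top [0.1613 0.1622] 152
-0.12 cleat X -0.02 Ztop [0.1572 0.1575] board top [0.1611 0.1619] 176
-0.08 cleat X -0.0225 Ztop [0.1566 0.1576] board top [0.1616 0.1625] 116
-0.04 cleat X -0.0225 Ztop [0.1531 0.154 ] board top [0.1619 0.1628] 84
grey Y [-0.1354 -0.0704] X [-0.1397 -0.0359] Z [0.0987 0.1655]
```

```bash
cat >> h.py <<'E'
BIN=(0.4735,-0.354,np.radians(-13.7)); PHI=np.radians(20); GX,GZ=0.0,0.024
YS=np.radians(28.86); EX=np.array([np.cos(YS),np.sin(YS),0]); EY=np.array([-EX[1],EX[0],0]); EZ=np.array([0,0,1.])
AX=np.array([0.6768,0.0733,0.1495])  # crest axis, bay
def G(phi=PHI,gx=GX,gz=GZ):
    M=np.eye(4); z=np.array([np.sin(phi),0,-np.cos(phi)]); x=np.array([0,1.,0]); y=np.cross(z,x)
    M[:3,:3]=np.stack([x,y,z],1); M[:3,3]=np.array([gx,0,gz])-0.155*z; return M
def binpose(p,yaw,tilt=0):
    M=np.eye(4); M[:3,:3]=(R.from_euler('z',yaw)*R.from_euler('y',tilt)).as_matrix(); M[:3,3]=p; return M
def bin_at_pivot(piv,yaw,tilt):
    M=binpose([0,0,0],yaw,tilt); M[:3,3]=np.array(piv)-M[:3,:3]@np.array([.052,0,.054]); return M
def rel(Tt,T0=None):
    D=np.linalg.inv(T() if T0 is None else T0)@Tt; r=R.from_matrix(D[:3,:3]).as_rotvec()
    print('x y z mm',(D[:3,3]*1000).round(1),'ax ay az',r.round(4),'rows',np.ceil(max(np.linalg.norm(D[:3,3])/.05,np.linalg.norm(r)/.15)))
def st(): 
    s=bot.state(); print('t',round(s['time'],2),'p',s['ee_pos'].round(4),'F',s['ft_force'].round(2),'Tq',s['torque'].round(2),'w',round(s['gripper_width'],3),'q',s['q'].round(2))
E
python3 - <<'E'
from h import *
d=dict(np.load('pics/scene0.npz'));W=world(d)
for lim in [(.02,.06),(.06,.3)]:
    q=(d['z_map']>0)&(W[...,2]>lim[0])&(W[...,2]<lim[1])&(W[...,0]>.3)&(W[...,0]<.72)&(W[...,1]>-.52)&(W[...,1]<.02)
    hh,_,_=np.histogram2d(W[q][:,0],W[q][:,1],bins=[np.arange(.3,.73,.02),np.arange(-.52,.03,.02)])
    print('rows x .3.., cols y -.52..')
    for i,r in enumerate(hh): print(f'{.3+.02*i:.2f}',' '.join(f'{int(a):2d}' for a in np.minimum(r,99)))
q=(d['z_map']>0)&(W[...,0]>.3)&(W[...,0]<.6)&(W[...,1]>-.3)&(W[...,1]<-.02)&(W[...,2]<.25); print('leaf top',np.percentile(W[q][:,2],[99,99.9]))
B=binpose([BIN[0],BIN[1],0],BIN[2]); Tg=B@G(); Tp=Tg.copy(); Tp[:3,3]-=Tg[:3,2]*.11
rel(Tp); print(Tp[:3,3],Tg[:3,3])
E
```

```text
rows x .3.., cols y -.52..
0.30  0  0  0  0  0  0  0 15 37  8  0  0  0  0  0  0  0  0  0  0  0  0  0  0  0  0  0
0.32  0  0  0  0  0  0  2  0  1  0  0  0  0  0  0  0  0  0  0  0  0  0  0  0  0  0  0
0.34  0  0  0  0  0  0  0  0  0  0  0  0  0  0  0  0  0  0  0  0  0  0  0  0  0  0  0
0.36  0  0  0  0  0  0  0  0  0  0  0  0  0  0  0  0  0  0  0  0  0  0  0  0  0  0  0
0.38  0  0 52  0  0  0  0  0  0  0  0  0  0  0  0  0  0  0  0  0  0  0  0  0  0  0  0
0.40  0  0 65  0  0  0  0 11 29 17  6  0  0  0  0  0  0  0  0  0  0  0  0  0  0  0  0
0.42  0  0 68  0  0  0  1 76 73 70 36  0  0  0  0  0  0  0  0  0  1  0  0  0  0  0  0
0.44  0  0 75  0  0  0 17 49 62 37 63  0  0  0  0  0  0  0  0  0  3  0  0  0  0  0  0
0.46  0  0 77  0  0  0 61 29 52 52 29  0  0  0  0  0  0  0  0 14 48  0  0  0  0  0  0
0.48 42  3 77  0  0  0 60 42 19 66  1  0  0  0  0  0  0 72 97 91 25  0  0  0  0  0  0
0.50 11  0 54  0  0  0 29  8  0 87  0  0  0  0  0  0  0  0  0  0  0  0  0  0  0  0  0
0.52  3  0 66  0  0  1 65 73 87 76  0  0  0  0  0  0  0  0  0  0  0  0  0  0  0  0  0
0.54 51  2 73  0  0  0  0  4 25  1  0  0 
[... 2051 characters left out ...]
.60 63 43 78  0  0  0  0  0  0  0  0  0  0  0  0  0  0  0  0  0  0  0  0  0  0  7  2
0.62  0  0 73  0  0  0 11 39 27 77 31  0  0  0  0  0  0  0  0  0  0  0  0  0  0  0  0
0.64 88 84 99  0  0  0 29 33 99 99 50  0  0  0  0  0  0  0  0  0  0  0  0  0  0  0  0
0.66  0  0  0  0  0  0 21 84 99 99 79  8  0  0  0  0  0  0  0  0  0  0  0  0  0  0  0
0.68  0  0  0  0  0  0 33 99 99 99 86  0  0  0  0  0  0  0  0  0  0  0  0  0  0  0  0
0.70  0  0  0  0  0  0  7 97 88 81 42  0  0  0  0  0  0  0  0  0  0  0  0  0  0  4 73
leaf top [0.13282017 0.16679253]
x y z mm [-139.3  332.6  131.4] ax ay az [-0.2964  0.233  -1.3172] rows 10.0
[ 0.38544332 -0.33253409  0.27301854] [ 0.42199515 -0.34144447  0.16965236]
```

```bash
python3 - <<'E'
from h import *
B=binpose([BIN[0],BIN[1],0],BIN[2]); Tg=B@G(); Tp=Tg.copy(); Tp[:3,3]-=Tg[:3,2]*.11; Tp[2,3]=.41
rel(Tp)
E
```

```text
x y z mm [-139.4  332.6   -5.6] ax ay az [-0.2964  0.233  -1.3172] rows 10.0
```

>>> {"api": "apply_moves", "payload": {
  "plan": [
    {"x":-69,"y":166,"z":-5,"ax":-0.148,"ay":0.117,"az":-0.659,"hand":0},
    {"x":-69,"y":166,"z":-5,"ax":-0.148,"ay":0.117,"az":-0.659,"hand":0},
    {"x":-69,"y":166,"z":-5,"ax":-0.148,"ay":0.117,"az":-0.659,"hand":0},
    {"x":-69,"y":166,"z":-5,"ax":-0.148,"ay":0.117,"az":-0.659,"hand":0},
    {"x":-69,"y":166,"z":-5,"ax":-0.148,"ay":0.117,"az":-0.659,"hand":0}
  ]
}}

```text
time: 0.65
ee_pos: [0.4544, -0.1691, 0.4094]
tool_rot: [2.827, 0.972, 0.17]
ft_force: [1.2, 0.3, -0.2]
gripper_width: 0.999
```

```bash
python3 - <<'E'
from h import *
st()
B=binpose([BIN[0],BIN[1],0],BIN[2]); Tg=B@G(); Tp=Tg.copy(); Tp[:3,3]-=Tg[:3,2]*.11; Tp[2,3]=.41
rel(Tp)
E
```

```text
t 0.65 p [ 0.4544 -0.1691  0.4094] F [ 1.17  0.25 -0.24] Tq [ 0.12  0.13 -0.01] w 0.999 q [-0.5   0.12 -0.37  0.89 -0.02  0.4 ]
x y z mm [-155.1   86.     5.4] ax ay az [-0.1464  0.1176 -0.6563] rows 5.0
```

>>> {"api": "apply_moves", "payload": {
  "plan": [
    {"x":-155,"y":86,"z":5,"ax":-0.146,"ay":0.118,"az":-0.656,"hand":0},
    {"x":-155,"y":86,"z":5,"ax":-0.146,"ay":0.118,"az":-0.656,"hand":0},
    {"x":-155,"y":86,"z":5,"ax":-0.146,"ay":0.118,"az":-0.656,"hand":0},
    {"x":-155,"y":86,"z":5,"ax":-0.146,"ay":0.118,"az":-0.656,"hand":0},
    {"x":-155,"y":86,"z":5,"ax":-0.146,"ay":0.118,"az":-0.656,"hand":0}
  ]
}}

```text
time: 1.15
ee_pos: [0.3839, -0.3358, 0.4103]
tool_rot: [2.255, 1.746, 0.307]
ft_force: [0.5, -0.5, 0.1]
gripper_width: 0.999
```

```bash
python3 - <<'E'
from h import *
st()
M=T(); d=save('wrist','w1.png'); W=world(d,M); np.save('pics/w1M.npy',M)
B=binpose([BIN[0],BIN[1],0],BIN[2]); Tg=B@G(); Tp=Tg.copy(); Tp[:3,3]-=Tg[:3,2]*.11
rel(Tp)
E
```

```text
t 1.15 p [ 0.3839 -0.3358  0.4103] F [ 0.52 -0.48  0.08] Tq [0.09 0.26 0.01] w 0.999 q [-0.93  0.12 -0.39  0.78  0.21 -0.64]
x y z mm [  3.  -46.1 129.1] ax ay az [-0.0007  0.0019 -0.0028] rows 3.0
```

View pics/w1.png

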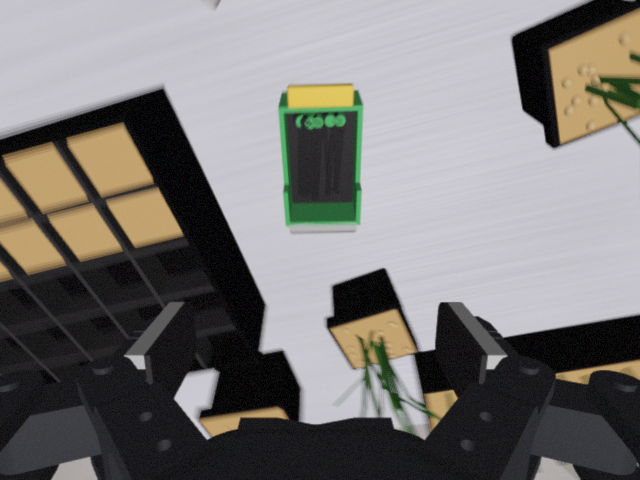

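The wrist view shows the bin squarely aligned at (320,160), ledge at the top, clear of the tray and pots. I refine its pose from this view.

```bash
python3 - <<'E'
from h import *
d=dict(np.load('pics/w1.npz')); W=world(d,np.load('pics/w1M.npy')); hsv=cv2.cvtColor(d['pixels'],cv2.COLOR_RGB2HSV).astype(int)
v,u=np.mgrid[0:480,0:640]; ok=(d['z_map']>0)&(u>265)&(u<380)&(v>70)&(v<245)
g=ok&(hsv[...,0]>45)&(hsv[...,0]<90)&(hsv[...,1]>100)
y=ok&(hsv[...,0]>18)&(hsv[...,0]<35)&(hsv[...,1]>120)
print('bench z',np.median(W[90:240,380:420].reshape(-1,3),0))
P=W[g]; top=P[(P[:,2]>.038)&(P[:,2]<.066)]
print(cv2.minAreaRect((top[:,:2]*1000).astype(np.float32)), np.percentile(P[:,2],[50,90,99]))
print('ledge',np.median(W[y],0), cv2.minAreaRect((W[y][:,:2]*1000).astype(np.float32)))
t=BIN[2];c,s=np.cos(t),np.sin(t)
def fr(Q): D=Q[:,:2]-np.array(BIN[:2]); return np.stack([c*D[:,0]+s*D[:,1],-s*D[:,0]+c*D[:,1],Q[:,2]],1)
for nm,z0,z1 in [('rim45',.038,.052),('rim60',.055,.066)]:
    Q=fr(P[(P[:,2]>z0)&(P[:,2]<z1)]); print(nm,np.percentile(Q,[1,50,99],axis=0).round(4).tolist())
Q=fr(W[y]); print('ledge',np.percentile(Q,[1,50,99],axis=0).round(4).tolist())
L=Q
# yaw from side walls
Q=fr(P)
for sgn in (1,-1):
    e=Q[(sgn*Q[:,1]>.028)&(abs(Q[:,0])<.045)&(Q[:,2]>.03)]; print(sgn,np.polyfit(e[:,0],e[:,1],1),len(e))
E
```

```text
bench z [ 5.12241499e-01 -2.83863809e-01 -1.47266402e-05]
((473.3196716308594, -352.4012451171875), (64.8910903930664, 100.4625473022461), 76.92382049560547) [0.04384825 0.0590137  0.0607183 ]
ledge [ 0.41778374 -0.33911896  0.0488552 ] ((417.9320068359375, -340.9306335449219), (53.03483963012695, 17.296157836914062), 76.99908447265625)
rim45 [[-0.05, -0.0308, 0.0381], [-0.0171, -0.0007, 0.0445], [0.0467, 0.0336, 0.0514]]
rim60 [[0.0158, -0.0302, 0.0551], [0.0456, 0.0027, 0.0594], [0.0492, 0.0341, 0.0611]]
ledge [[-0.0655, -0.0247, 0.0344], [-0.0577, 0.001, 0.0489], [-0.0487, 0.0254, 0.0506]]
1 [8.30194119e-05 3.17940809e-02] 628
-1 [ 0.00554574 -0.02936432] 353
```

```bash
sed -i 's/^BIN=([^)]*))/BIN=(0.4735,-0.3527,np.radians(-13.4))/' h.py; grep ^BIN h.py; python3 - <<'E'
from h import *
B=binpose([BIN[0],BIN[1],0],BIN[2]); Tg=B@G(); Tp=Tg.copy(); Tp[:3,3]-=Tg[:3,2]*.11
rel(Tp); rel(Tg,Tp); print(Tg[:3,3])
E
```

```text
BIN=(0.4735,-0.3527,np.radians(-13.4)); PHI=np.radians(20); GX,GZ=0.0,0.024
x y z mm [  3.8 -46.4 129. ] ax ay az [-0.0007  0.0037 -0.0077] rows 3.0
x y z mm [ -0.   0. 110.] ax ay az [0. 0. 0.] rows 3.0
[ 0.42193011 -0.34041432  0.16965236]
```

>>> {"api": "apply_moves", "payload": {
  "plan": [
    {"x":4,"y":-46,"z":129,"ax":0,"ay":0.004,"az":-0.008,"hand":0},
    {"x":4,"y":-46,"z":129,"ax":0,"ay":0.004,"az":-0.008,"hand":0},
    {"x":4,"y":-46,"z":129,"ax":0,"ay":0.004,"az":-0.008,"hand":0},
    {"x":4,"y":-46,"z":159,"ax":0,"ay":0.004,"az":-0.008,"hand":0},
    {"x":4,"y":-46,"z":189,"ax":0,"ay":0.004,"az":-0.008,"hand":0}
  ]
}}

```text
time: 1.7
ee_pos: [0.4057, -0.3356, 0.2153]
tool_rot: [2.242, 1.765, 0.311]
ft_force: [0.0, -0.3, -0.1]
gripper_width: 1.002
```

```bash
python3 - <<'E'
from h import *
st()
B=binpose([BIN[0],BIN[1],0],BIN[2]); Tg=B@G(); rel(Tg)
E
```

```text
t 1.7 p [ 0.4057 -0.3356  0.2153] F [ 0.01 -0.34 -0.07] Tq [0.03 0.31 0.02] w 1.002 q [-0.89  0.39 -0.64  0.27  0.21 -0.62]
x y z mm [-0.9  0.4 48.6] ax ay az [-0.0023 -0.0007 -0.0031] rows 1.0
```

>>> {"api": "apply_moves", "payload": {
  "plan": [
    {"x":-1,"y":0,"z":20,"az":-0.003,"hand":0},
    {"x":-1,"y":0,"z":40,"az":-0.003,"hand":0},
    {"x":-1,"y":0,"z":48,"az":-0.003,"hand":0},
    {"x":-1,"y":0,"z":48,"az":-0.003,"hand":0}
  ]
}}

```text
invalid input at $.plan[0]: expected keys x, y, z, ax, ay, az, hand
```

```bash
python3 - <<'E'
from h import *
st()
B=binpose([BIN[0],BIN[1],0],BIN[2]); Tg=B@G(); rel(Tg); save('wrist','w2.png'); save('side','s2.png')
E
```

```text
t 1.7 p [ 0.4057 -0.3356  0.2153] F [ 0.01 -0.34 -0.07] Tq [0.03 0.31 0.02] w 1.002 q [-0.89  0.39 -0.64  0.27  0.21 -0.62]
x y z mm [-0.9  0.4 48.6] ax ay az [-0.0023 -0.0007 -0.0031] rows 1.0
```

View pics/w2.png

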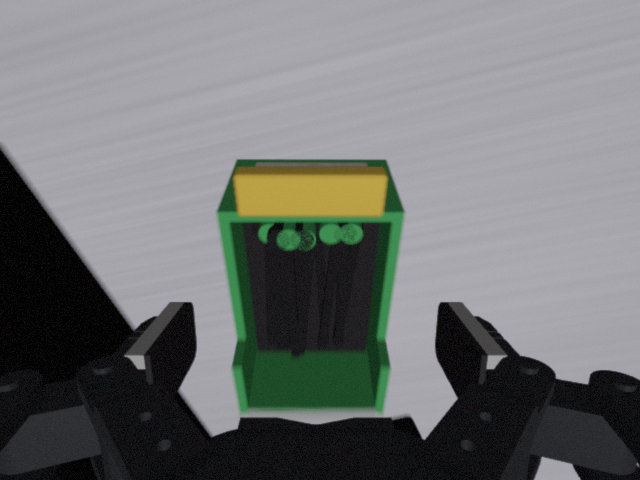

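The call was refused because every key is required. The wrist view shows the bin centred between the open fingers, with its walls at u≈235 and 390.

>>> {"api": "apply_moves", "payload": {
  "plan": [
    {"x":-1,"y":0,"z":20,"ax":-0.002,"ay":0,"az":-0.003,"hand":0},
    {"x":-1,"y":0,"z":40,"ax":-0.002,"ay":0,"az":-0.003,"hand":0},
    {"x":-1,"y":0,"z":48,"ax":-0.002,"ay":0,"az":-0.003,"hand":0},
    {"x":-1,"y":0,"z":48,"ax":-0.002,"ay":0,"az":-0.003,"hand":0}
  ]
}}

```text
time: 2.2
ee_pos: [0.421, -0.3389, 0.1683]
tool_rot: [2.242, 1.772, 0.313]
ft_force: [1.1, 0.5, 0.1]
gripper_width: 1.004
```

```bash
python3 - <<'E'
from h import *
st()
B=binpose([BIN[0],BIN[1],0],BIN[2]); Tg=B@G(); rel(Tg); save('wrist','w3.png')
E
```

```text
t 2.2 p [ 0.421  -0.3389  0.1683] F [1.08 0.53 0.14] Tq [ 0.02  0.34 -0.01] w 1.004 q [-0.87  0.49 -0.64  0.16  0.21 -0.61]
x y z mm [-1.2  1.7 -0.8] ax ay az [-0.005  -0.0044 -0.0004] rows 1.0
```

View pics/w3.png

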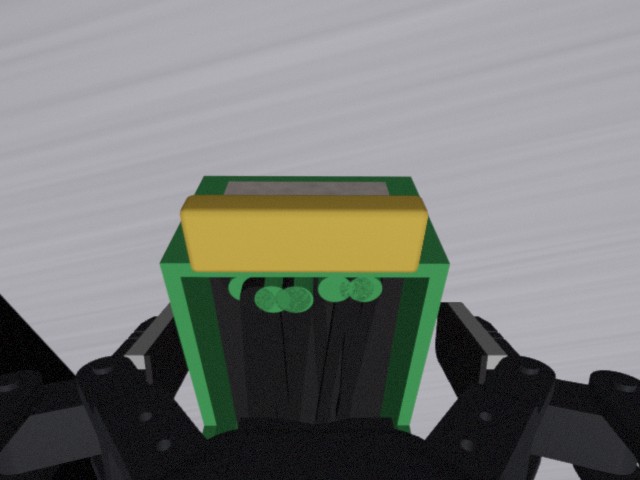

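>>> {"api": "apply_moves", "payload": {
  "plan": [
    {"x":-1.5,"y":1,"z":0,"ax":-0.004,"ay":-0.004,"az":0,"hand":0},
    {"x":-1.5,"y":1,"z":0,"ax":-0.004,"ay":-0.004,"az":0,"hand":60},
    {"x":-1.5,"y":1,"z":0,"ax":-0.004,"ay":-0.004,"az":0,"hand":160},
    {"x":-1.5,"y":1,"z":0,"ax":-0.004,"ay":-0.004,"az":0,"hand":255},
    {"x":-1.5,"y":1,"z":0,"ax":-0.004,"ay":-0.004,"az":0,"hand":255}
  ]
}}

```text
time: 2.75
ee_pos: [0.4216, -0.3412, 0.1705]
tool_rot: [2.237, 1.766, 0.311]
ft_force: [-2.6, 0.6, 9.1]
gripper_width: 0.764
```

>>> {"api": "apply_moves", "payload": {
  "plan": [
    {"x":0,"y":0,"z":0,"ax":0,"ay":0,"az":0,"hand":255},
    {"x":0,"y":0,"z":0,"ax":0,"ay":0,"az":0,"hand":255},
    {"x":0,"y":0,"z":0,"ax":0,"ay":0,"az":0,"hand":255}
  ]
}}

```text
time: 3.05
ee_pos: [0.4214, -0.3411, 0.1705]
tool_rot: [2.237, 1.766, 0.311]
ft_force: [-3.6, 0.9, 3.2]
gripper_width: 0.765
```

```bash
python3 - <<'E'
from h import *
st()
B=binpose([BIN[0],BIN[1],0],BIN[2]); Tg=B@G(); rel(Tg); M=T(); np.save('pics/w4M.npy',M);save('wrist','w4.png')
# recover grip transform (bin level on bench z=0)
E
```

```text
t 3.05 p [ 0.4214 -0.3411  0.1705] F [-3.58  0.9   3.2 ] Tq [ 0.17  0.73 -0.02] w 0.765 q [-0.87  0.48 -0.64  0.16  0.2  -0.61]
x y z mm [0.8 0.1 0.9] ax ay az [ 0.0008  0.001  -0.0005] rows 1.0
```

View pics/w4.png

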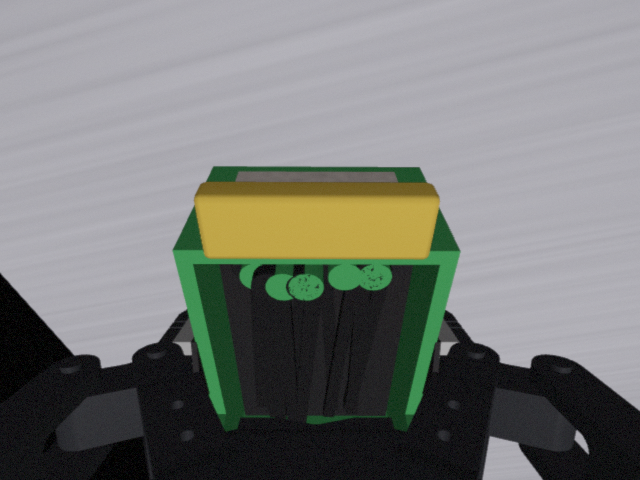

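The bin is gripped: opening 0.765 ≈ 65 mm, centred at u≈317. I measure its pose in the tool frame from the ledge.

```bash
cat >> h.py <<'E'
def inbin(d,Mgrip=None):
    """wrist depth pts expressed in model bin frame (grip G)"""
    W=world(d,np.eye(4)); Gi=np.linalg.inv(Mgrip) if 0 else (G() if Mgrip is None else Mgrip)
    return W@Gi[:3,:3].T+Gi[:3,3]
def ledgecheck(d,Mg=None):
    Q=inbin(d,Mg); hsv=cv2.cvtColor(d['pixels'],cv2.COLOR_RGB2HSV).astype(int)
    v,u=np.mgrid[0:480,0:640]
    y=(d['z_map']>0)&(v>100)&(v<330)&(u>150)&(u<480)&(hsv[...,0]>18)&(hsv[...,0]<35)&(hsv[...,1]>120)
    P=Q[y]; t=P[P[:,2]>np.median(P[:,2])-.004]
    c,n=t.mean(0),np.linalg.svd(t-t.mean(0))[2][2]; n*=np.sign(n[2])
    print('ledge in bin: x',np.percentile(t[:,0],[1,50,99]).round(4),'y',np.percentile(t[:,1],[1,50,99]).round(4),'z',np.median(t[:,2]).round(4),'tilt(deg, + front up)',np.degrees(np.arctan2(n[0],n[2])).round(2),np.degrees(np.arctan2(n[1],n[2])).round(2))
    g=(d['z_map']>0)&(hsv[...,0]>45)&(hsv[...,0]<90)&(hsv[...,1]>100)
    r=Q[g]; r=r[(abs(r[:,2]-.045)<.006)&(abs(abs(r[:,1])-.031)<.003)&(r[:,0]<.01)]; 
    if len(r)>50: print('rim z=a x+b',np.polyfit(r[:,0],r[:,2],1).round(4),len(r))
E
python3 - <<'E'
from h import *
ledgecheck(dict(np.load('pics/w4.npz')))
Mw=np.linalg.inv(np.load('pics/w4M.npy'))@binpose([BIN[0],BIN[1],0],BIN[2])
ledgecheck(dict(np.load('pics/w4.npz')),np.linalg.inv(Mw))
E
```

```text
ledge in bin: x [-0.0661 -0.0599 -0.0503] y [-0.0223  0.0015  0.0256] z 0.0479 tilt(deg, + front up) -4.64 -0.03
rim z=a x+b [0.0057 0.0436] 5588
ledge in bin: x [-0.0664 -0.0602 -0.0506] y [-0.0232  0.0007  0.0247] z 0.0488 tilt(deg, + front up) -4.67 0.01
rim z=a x+b [0.0027 0.044 ] 7301
```

>>> {"api": "apply_moves", "payload": {
  "plan": [
    {"x":0,"y":-3,"z":-9,"ax":0,"ay":0,"az":0,"hand":255},
    {"x":0,"y":-10,"z":-28,"ax":0,"ay":0,"az":0,"hand":255},
    {"x":0,"y":-24,"z":-66,"ax":0,"ay":0,"az":0,"hand":255},
    {"x":0,"y":-41,"z":-113,"ax":0,"ay":0,"az":0,"hand":255},
    {"x":0,"y":-55,"z":-150,"ax":0,"ay":0,"az":0,"hand":255}
  ]
}}

```text
time: 3.6
ee_pos: [0.3196, -0.3161, 0.294]
tool_rot: [2.237, 1.766, 0.311]
ft_force: [0.1, -1.3, -2.7]
gripper_width: 0.762
```

```bash
sed -i 's/GX,GZ=0.0,0.024/GX,GZ=-0.0003,0.0249/' h.py; python3 - <<'E'
from h import *
st(); M=T(); 
d=save('wrist','w5.png'); ledgecheck(d)
tgt=bin_at_pivot(AX-EX*.07+EZ*.06,YS,np.radians(15))@G(); print(tgt[:3,3])
rel(tgt,M)
tgt=bin_at_pivot(AX-EX*.07+EZ*.06,YS,np.radians(30))@G(); print(tgt[:3,3])
rel(tgt,M)
E
```

```text
t 3.6 p [ 0.3196 -0.3161  0.294 ] F [ 0.1  -1.26 -2.68] Tq [ 0.07  0.55 -0.04] w 0.762 q [-1.03  0.14 -0.71  0.47  0.25 -0.76]
ledge in bin: x [-0.0664 -0.0602 -0.0507] y [-0.0223  0.0015  0.0256] z 0.0489 tilt(deg, + front up) -4.59 -0.01
rim z=a x+b [0.0063 0.0444] 5807
[0.55282265 0.00497371 0.34933797]
x y z mm [ 3.664e+02  1.621e+02 -1.000e-01] ax ay az [ 0.25    0.161  -0.7224] rows 9.0
[0.58665578 0.0236198  0.36309386]
x y z mm [392.4 193.7  -3.2] ax ay az [ 0.4996  0.0659 -0.7434] rows 9.0
```

```bash
python3 - <<'E'
from h import *
M=T()
A=binpose([.40,-.27,.25],np.radians(-4),np.radians(5))@G(); rel(A,M)
B=binpose([.50,-.08,.25],np.radians(15),np.radians(15))@G(); rel(B,A)
d=save('scene','sc5.png')
E
```

```text
x y z mm [  57.    73.1 -108.8] ax ay az [ 0.0888  0.0529 -0.1564] rows 3.0
x y z mm [194.1 114.8  26.6] ax ay az [ 0.1729  0.0577 -0.327 ] rows 5.0
```

View pics/sc5.png

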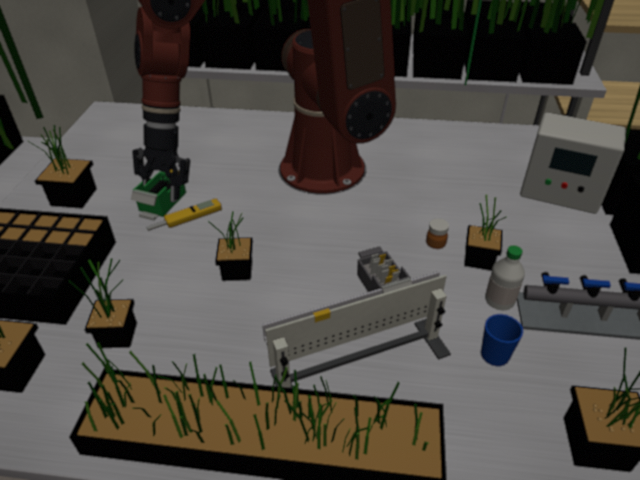

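The bin is held in the air at (160,190). The meter at (195,213) and everything else are where they were.

>>> {"api": "apply_moves", "payload": {
  "plan": [
    {"x":10,"y":13,"z":-30,"ax":0.02,"ay":0.01,"az":-0.03,"hand":255},
    {"x":30,"y":35,"z":-65,"ax":0.05,"ay":0.03,"az":-0.09,"hand":255},
    {"x":50,"y":60,"z":-95,"ax":0.08,"ay":0.05,"az":-0.14,"hand":255},
    {"x":57,"y":73,"z":-109,"ax":0.089,"ay":0.053,"az":-0.156,"hand":255},
    {"x":57,"y":73,"z":-109,"ax":0.089,"ay":0.053,"az":-0.156,"hand":255}
  ]
}}

```text
time: 4.2
ee_pos: [0.3645, -0.2682, 0.4252]
tool_rot: [2.144, 2.001, 0.264]
ft_force: [0.5, -2.0, -3.6]
gripper_width: 0.766
```

```bash
python3 - <<'E'
from h import *
st(); M=T()
B=binpose([.50,-.08,.25],np.radians(15),np.radians(15))@G(); rel(B,M)
E
```

```text
t 4.2 p [ 0.3645 -0.2682  0.4252] F [ 0.53 -1.99 -3.63] Tq [-0.02  0.42 -0.06] w 0.766 q [-0.86  0.04 -0.43  0.91  0.19 -0.77]
x y z mm [194.7 112.2  26.4] ax ay az [ 0.1769  0.062  -0.3256] rows 5.0
```

>>> {"api": "apply_moves", "payload": {
  "plan": [
    {"x":40,"y":22,"z":5,"ax":0.04,"ay":0.01,"az":-0.07,"hand":255},
    {"x":80,"y":46,"z":11,"ax":0.07,"ay":0.03,"az":-0.13,"hand":255},
    {"x":120,"y":69,"z":16,"ax":0.11,"ay":0.04,"az":-0.2,"hand":255},
    {"x":160,"y":92,"z":22,"ax":0.145,"ay":0.05,"az":-0.27,"hand":255},
    {"x":195,"y":112,"z":26,"ax":0.177,"ay":0.062,"az":-0.326,"hand":255}
  ]
}}

```text
time: 4.7
ee_pos: [0.4931, -0.0799, 0.4268]
tool_rot: [1.878, 2.454, 0.104]
ft_force: [0.6, -1.0, -3.4]
gripper_width: 0.763
```

```bash
python3 - <<'E'
from h import *
st(); M=T()
C=bin_at_pivot(AX-EX*.07+EZ*.06,YS,np.radians(29))@G(); rel(C,M)
E
```

```text
t 4.7 p [ 0.4931 -0.0799  0.4268] F [ 0.59 -1.01 -3.35] Tq [-0.05  0.1   0.04] w 0.763 q [-0.32  0.19 -0.23  1.08  0.05 -0.58]
x y z mm [ 74.7 109.   73.8] ax ay az [ 0.24   -0.0102 -0.2395] rows 4.0
```

>>> {"api": "apply_moves", "payload": {
  "plan": [
    {"x":20,"y":28,"z":12,"ax":0.07,"ay":0,"az":-0.07,"hand":255},
    {"x":38,"y":56,"z":28,"ax":0.13,"ay":0,"az":-0.13,"hand":255},
    {"x":56,"y":82,"z":48,"ax":0.19,"ay":-0.01,"az":-0.19,"hand":255},
    {"x":75,"y":109,"z":74,"ax":0.24,"ay":-0.01,"az":-0.24,"hand":255},
    {"x":75,"y":109,"z":74,"ax":0.24,"ay":-0.01,"az":-0.24,"hand":255}
  ]
}}

```text
time: 5.2
ee_pos: [0.5852, 0.025, 0.355]
tool_rot: [-1.543, -2.626, 0.212]
ft_force: [0.1, -0.9, -4.1]
gripper_width: 0.765
```

```bash
python3 - <<'E'
from h import *
st(); M=T()
C=bin_at_pivot(AX-EX*.07+EZ*.06,YS,np.radians(29))@G(); rel(C,M)
save('scene','sc6.png');save('side','sd6.png');d=save('wrist','w6.png');ledgecheck(d)
img=cv2.imread('pics/sc6.png'); cv2.imwrite('pics/sc6z.png',cv2.resize(img[200:380,220:460],(800,600)))
img=cv2.imread('pics/sd6.png'); cv2.imwrite('pics/sd6z.png',cv2.resize(img[150:330,190:430],(800,600)))
E
```

```text
t 5.2 p [0.5852 0.025  0.355 ] F [ 0.11 -0.9  -4.12] Tq [ 0.1  -0.28 -0.04] w 0.765 q [-0.06  0.51  0.04  1.25 -0.08 -0.56]
x y z mm [-1.9 -3.3 -7.1] ax ay az [-0.0077 -0.0055  0.0052] rows 1.0
ledge in bin: x [-0.0656 -0.0594 -0.0499] y [-0.0231  0.0008  0.0249] z 0.0495 tilt(deg, + front up) -4.63 -0.06
rim z=a x+b [0.0012 0.0444] 7368
```

View pics/sc6z.png

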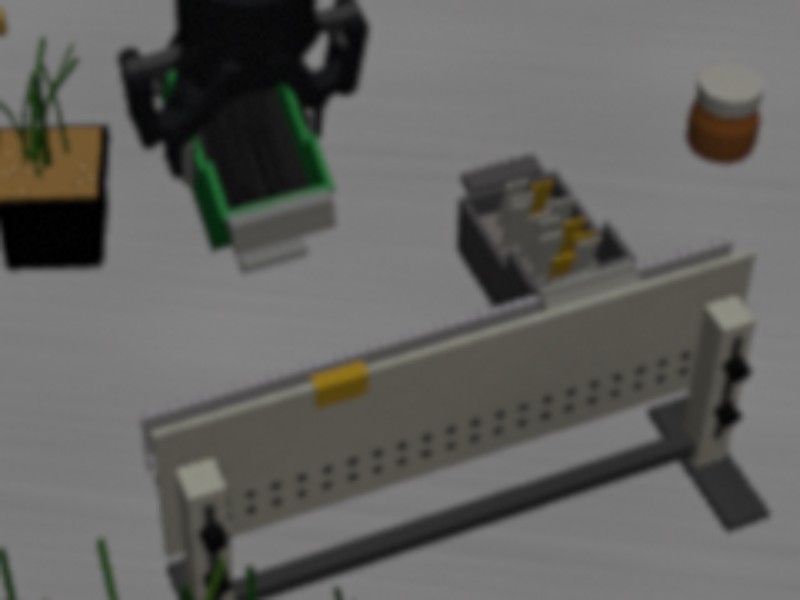

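View pics/sd6z.png

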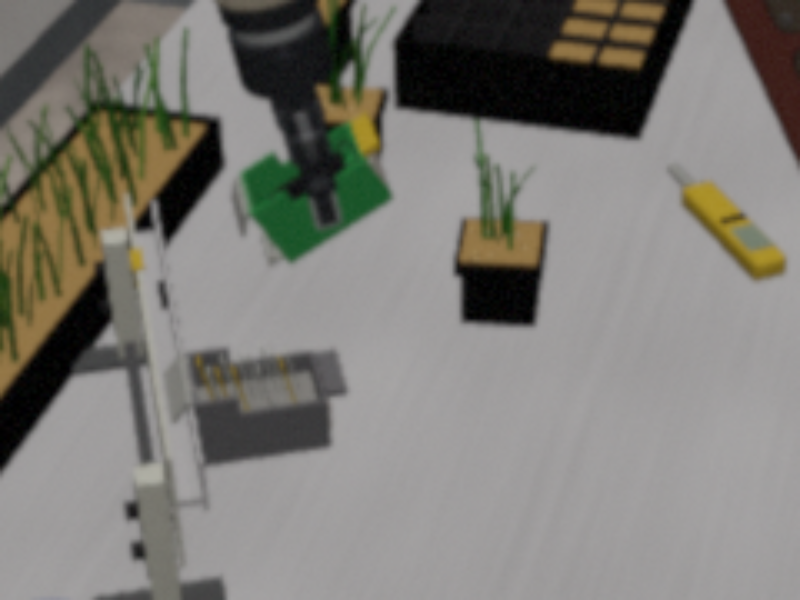

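The bin is held front-up in front of the bay, with the steel strip facing the rail. I compare the strip with the crest in the same camera before moving in.

```bash
python3 - <<'E'
from h import *
d=dict(np.load('pics/sc6.npz')); W=world(d); M=T()
Bp=M@np.linalg.inv(G()); Q=(W-Bp[:3,3])@Bp[:3,:3]
q=(d['z_map']>0)&(Q[...,0]>.046)&(Q[...,0]<.08)&(abs(Q[...,1])<.04)&(Q[...,2]>.0)&(Q[...,2]<.07)
P=Q[q]; print(len(P))
s=P[(P[:,2]>.03)]; print('strip x',np.percentile(s[:,0],[1,50,99]).round(4),'y',np.percentile(s[:,1],[1,50,99]).round(4),'z',np.percentile(s[:,2],[2,50,98]).round(4))
for z0 in np.arange(.040,.062,.003):
    k=s[(s[:,2]>=z0)&(s[:,2]<z0+.003)]; 
    if len(k): print(z0.round(3),len(k),np.median(k[:,0]).round(4))
# green top rims
hsv=cv2.cvtColor(d['pixels'],cv2.COLOR_RGB2HSV).astype(int)
g=(d['z_map']>0)&(hsv[...,0]>45)&(hsv[...,0]<90)&(hsv[...,1]>80)&(abs(Q[...,0])<.07)&(abs(Q[...,1])<.05)&(abs(Q[...,2]-.03)<.05)
P=Q[g]; print('green',np.percentile(P,[1,50,99],axis=0).round(4).tolist())
# mesh relation: wrist camera? crest estimate ok
tgt=bin_at_pivot(AX+EX*.003+EZ*.035,YS,np.radians(29))@G(); rel(tgt,M)
E
```

```text
566
strip x [0.0473 0.0605 0.0708] y [-0.0317 -0.0008  0.0323] z [0.0386 0.0525 0.0583]
0.04 26 0.0695
0.043 60 0.0682
0.046 65 0.0656
0.049 52 0.0629
0.052 115 0.0581
0.055 118 0.0549
0.058 15 0.0541
green [[-0.0419, -0.0359, 0.007], [0.0269, -0.0153, 0.0389], [0.0535, 0.0345, 0.0727]]
x y z mm [ 0.  76.3 11.4] ax ay az [-0.0015 -0.0014 -0.0002] rows 2.0
```

The strip's outer face lies within about 1 mm of the model. Now to above the channel.

>>> {"api": "apply_moves", "payload": {
  "plan": [
    {"x":0,"y":25,"z":4,"ax":0,"ay":0,"az":0,"hand":255},
    {"x":0,"y":50,"z":8,"ax":-0.001,"ay":-0.001,"az":0,"hand":255},
    {"x":0,"y":74,"z":11,"ax":-0.002,"ay":-0.001,"az":0,"hand":255},
    {"x":0,"y":74,"z":11,"ax":-0.002,"ay":-0.001,"az":0,"hand":255}
  ]
}}

```text
time: 5.75
ee_pos: [0.6474, 0.0561, 0.3379]
tool_rot: [-1.556, -2.63, 0.204]
ft_force: [0.5, 0.1, -4.0]
gripper_width: 0.762
```

```bash
cat >> h.py <<'E'
def where(M=None,Mg=None):
    M=T() if M is None else M; Bp=M@np.linalg.inv(G() if Mg is None else Mg); p=(Bp@np.array([.052,0,.054,1]))[:3]-AX
    e=(R.from_euler('z',-YS)*R.from_matrix(Bp[:3,:3])).as_euler('ZYX',degrees=True)
    print('pivot-crest mm: x %.1f y %.1f z %.1f'%(p@EX*1000,p@EY*1000,p[2]*1000),'yaw,tilt,roll',e.round(2))
E
python3 - <<'E'
from h import *
st();where()
f=bot.state()['ft_force'];print('stand-frame F',f@EX,f@EY,f[2])
save('scene','sc7.png');save('side','sd7.png')
img=cv2.imread('pics/sc7.png'); cv2.imwrite('pics/sc7z.png',cv2.resize(img[200:380,220:460],(800,600)))
d=dict(np.load('pics/sc7.npz')); W=world(d)
Bp=T()@np.linalg.inv(G()); Q=(W-Bp[:3,3])@Bp[:3,:3]
q=(d['z_map']>0)&(Q[...,0]>.046)&(Q[...,0]<.08)&(abs(Q[...,1])<.04)&(Q[...,2]>.04)&(Q[...,2]<.07)
Bc=(W-AX)@np.stack([EX,EY,EZ],1)
s=Bc[q]; print('strip in crest frame',np.percentile(s,[2,50,98],axis=0).round(4).tolist())
tgt=bin_at_pivot(AX+EX*.001+EZ*.012,YS,np.radians(29))@G(); rel(tgt)
E
```

```text
t 5.75 p [0.6474 0.0561 0.3379] F [ 0.54  0.06 -4.01] Tq [ 0.12 -0.24  0.03] w 0.762 q [-0.01  0.64  0.23  1.29 -0.08 -0.51]
pivot-crest mm: x 1.9 y -0.9 z 35.5 yaw,tilt,roll [-0.09 28.87  0.  ]
stand-frame F 0.5048896290261343 -0.20811770845558006 -4.00801234205599
strip in crest frame [[-0.0021, -0.0336, 0.0144], [0.0073, -0.004, 0.0362], [0.0168, 0.0269, 0.0453]]
x y z mm [ 0.8  4.8 23.8] ax ay az [ 0.0009 -0.0002 -0.0015] rows 1.0
```

View pics/sc7z.png

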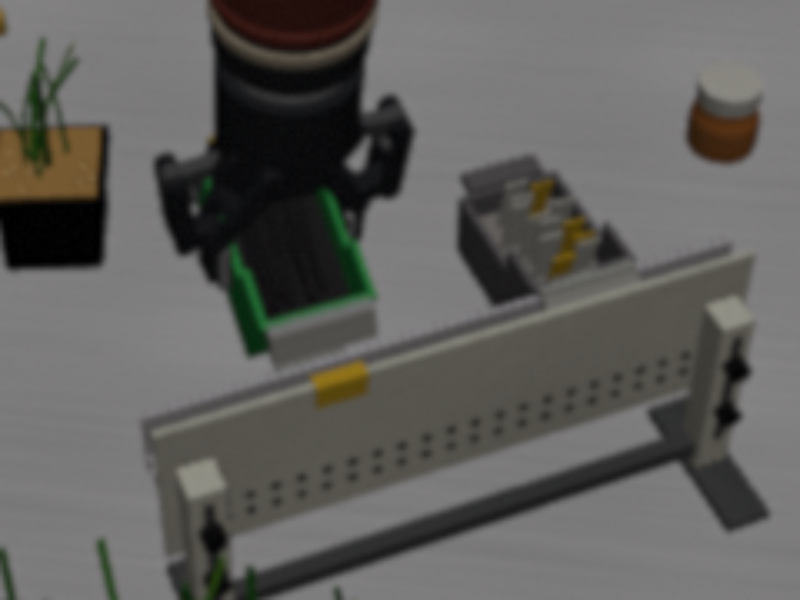

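>>> {"api": "apply_moves", "payload": {
  "plan": [
    {"x":1,"y":0,"z":6,"ax":0.001,"ay":0,"az":-0.001,"hand":255},
    {"x":1,"y":2,"z":12,"ax":0.001,"ay":0,"az":-0.001,"hand":255},
    {"x":1,"y":3,"z":18,"ax":0.001,"ay":0,"az":-0.001,"hand":255},
    {"x":1,"y":4,"z":22,"ax":0.001,"ay":0,"az":-0.001,"hand":255},
    {"x":1,"y":4,"z":22,"ax":0.001,"ay":0,"az":-0.001,"hand":255}
  ]
}}

```text
time: 6.35
ee_pos: [0.6456, 0.0565, 0.3156]
tool_rot: [-1.554, -2.628, 0.208]
ft_force: [-0.6, -0.3, -3.8]
gripper_width: 0.763
```

```bash
python3 - <<'E'
from h import *
st();where()
f=bot.state()['ft_force'];print('stand-frame F',f@EX,f@EY,f[2])
save('scene','sc8.png');save('side','sd8.png')
img=cv2.imread('pics/sc8.png'); a=cv2.resize(img[270:340,280:380],(560,400),interpolation=cv2.INTER_CUBIC)
img=cv2.imread('pics/sd8.png'); b=cv2.resize(img[190:270,210:310],(500,400),interpolation=cv2.INTER_CUBIC)
cv2.imwrite('pics/c8.png',cv2.resize(np.hstack([a,b]),(800,302)))
u=np.linalg.inv(T())[:3,:3]; print('world up, stand x in tool', (u@EZ).round(3),(u@EX).round(3),(u@EY).round(3))
E
```

```text
t 6.35 p [0.6456 0.0565 0.3156] F [-0.61 -0.34 -3.83] Tq [ 0.17 -0.17  0.07] w 0.763 q [-0.01  0.66  0.19  1.24 -0.08 -0.51]
pivot-crest mm: x -0.0 y 0.4 z 13.0 yaw,tilt,roll [-2.000e-02  2.906e+01  5.000e-02]
stand-frame F -0.7039262707196134 -0.004822364068175933 -3.8272793263894447
world up, stand x in tool [ 0.    -0.157 -0.988] [ 0.001  0.988 -0.157] [ 1.    -0.001  0.   ]
```

View pics/c8.png

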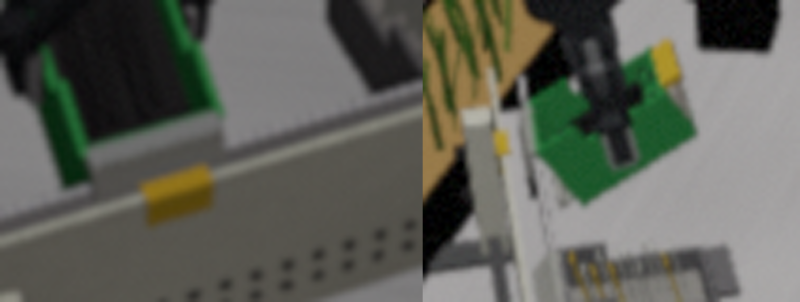

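The tongue is between cleat and board, with no contact force. I keep feeling downward in small steps.

>>> {"api": "apply_moves", "payload": {
  "plan": [
    {"x":0,"y":1.3,"z":2,"ax":0,"ay":0,"az":0,"hand":255},
    {"x":0,"y":1.6,"z":4,"ax":0,"ay":0,"az":0,"hand":255},
    {"x":0,"y":2,"z":6,"ax":0,"ay":0,"az":0,"hand":255},
    {"x":0,"y":2.3,"z":8,"ax":0,"ay":0,"az":0,"hand":255},
    {"x":0,"y":2.4,"z":9,"ax":0,"ay":0,"az":0,"hand":255}
  ]
}}

```text
time: 6.95
ee_pos: [0.6466, 0.057, 0.3067]
tool_rot: [-1.554, -2.629, 0.207]
ft_force: [0.2, 0.4, -3.8]
gripper_width: 0.762
```

```bash
cat >> h.py <<'E'
def F():
    s=bot.state(); f=s['ft_force']; print('F stand %.2f %.2f %.2f'%(f@EX,f@EY,f[2]),'Tq about EY %.2f'%(s['torque']@EY),'t',round(s['time'],2),'w',round(s['gripper_width'],3))
E
python3 - <<'E'
from h import *
F();where()
E
```

```text
F stand 0.40 0.22 -3.84 Tq about EY -0.33 t 6.95 w 0.762
pivot-crest mm: x 1.2 y 0.3 z 4.2 yaw,tilt,roll [-2.000e-02  2.903e+01  3.000e-02]
```

>>> {"api": "apply_moves", "payload": {
  "plan": [
    {"x":0,"y":0,"z":1,"ax":0,"ay":0,"az":0,"hand":255},
    {"x":0,"y":0,"z":2,"ax":0,"ay":0,"az":0,"hand":255}
  ]
}}

```text
time: 7.15
ee_pos: [0.6464, 0.0569, 0.3047]
tool_rot: [-1.554, -2.629, 0.207]
ft_force: [-0.5, -0.4, -3.6]
gripper_width: 0.762
```

```bash
python3 - <<'E'
from h import *
F();where()
E
```

```text
F stand -0.60 -0.07 -3.62 Tq about EY -0.27 t 7.15 w 0.762
pivot-crest mm: x 0.9 y 0.3 z 2.1 yaw,tilt,roll [-2.000e-02  2.903e+01  3.000e-02]
```

>>> {"api": "apply_moves", "payload": {
  "plan": [
    {"x":0,"y":0,"z":1,"ax":0,"ay":0,"az":0,"hand":255}
  ]
}}

```text
time: 7.25
ee_pos: [0.6462, 0.0568, 0.3036]
tool_rot: [-1.554, -2.629, 0.207]
ft_force: [-0.1, 0.5, -3.5]
gripper_width: 0.76
```

```bash
python3 - <<'E'
from h import *
F();where()
E
```

```text
F stand 0.12 0.46 -3.54 Tq about EY -0.32 t 7.25 w 0.76
pivot-crest mm: x 0.8 y 0.3 z 1.1 yaw,tilt,roll [-2.000e-02  2.903e+01  2.000e-02]
```

>>> {"api": "apply_moves", "payload": {
  "plan": [
    {"x":0,"y":0,"z":1,"ax":0,"ay":0,"az":0,"hand":255},
    {"x":0,"y":0,"z":1,"ax":0,"ay":0,"az":0,"hand":255}
  ]
}}

```text
time: 7.45
ee_pos: [0.6461, 0.0567, 0.3026]
tool_rot: [-1.554, -2.629, 0.207]
ft_force: [0.5, 0.7, -2.5]
gripper_width: 0.768
```

```bash
python3 - <<'E'
from h import *
F();where()
E
```

```text
F stand 0.76 0.33 -2.47 Tq about EY -0.30 t 7.45 w 0.768
pivot-crest mm: x 0.6 y 0.3 z 0.0 yaw,tilt,roll [-2.000e-02  2.903e+01  3.000e-02]
```

>>> {"api": "apply_moves", "payload": {
  "plan": [
    {"x":0,"y":0,"z":1,"ax":0,"ay":0,"az":0,"hand":255},
    {"x":0,"y":0,"z":1,"ax":0,"ay":0,"az":0,"hand":255}
  ]
}}

```text
time: 7.65
ee_pos: [0.6461, 0.0566, 0.3019]
tool_rot: [-1.554, -2.63, 0.206]
ft_force: [0.3, -0.0, -0.5]
gripper_width: 0.765
```

```bash
python3 - <<'E'
from h import *
F();where()
E
```

```text
F stand 0.22 -0.17 -0.47 Tq about EY -0.46 t 7.65 w 0.765
pivot-crest mm: x 0.7 y 0.2 z -0.6 yaw,tilt,roll [-3.000e-02  2.898e+01  1.000e-02]
```

Contact came at z≈0.0 relative to the measured crest, as predicted, and the force rose by about 3 N. The rail is under the shoulder. Now I swing the front down about the crest.

```bash
cat >> h.py <<'E'
def swing(tilts,px=.0006,pz=-.0003,py=.0002):
    M=T()
    for t in tilts:
        D=np.linalg.inv(M)@(bin_at_pivot(AX+EX*px+EZ*pz+EY*py,YS,np.radians(t))@G()); r=R.from_matrix(D[:3,:3]).as_rotvec()
        print(t,(D[:3,3]*1000).round(1),r.round(3))
E
python3 - <<'E'
from h import *
swing([27.5,26,24.5,23,21.5])
E
```

```text
27.5 [-0.  -3.9  1.3] [-0.026 -0.    -0.001]
26 [-0.  -7.7  3. ] [-0.052 -0.    -0.001]
24.5 [ -0.  -11.4   4.8] [-0.078 -0.    -0.001]
23 [ -0.  -15.    6.7] [-0.104 -0.    -0.001]
21.5 [ -0.  -18.6   8.7] [-0.131 -0.    -0.001]
```

>>> {"api": "apply_moves", "payload": {
  "plan": [
    {"x":0,"y":-3.9,"z":1.3,"ax":-0.026,"ay":0,"az":0,"hand":255},
    {"x":0,"y":-7.7,"z":3,"ax":-0.052,"ay":0,"az":0,"hand":255},
    {"x":0,"y":-11.4,"z":4.8,"ax":-0.078,"ay":0,"az":0,"hand":255},
    {"x":0,"y":-11.4,"z":4.8,"ax":-0.078,"ay":0,"az":0,"hand":255}
  ]
}}

```text
time: 8.05
ee_pos: [0.6354, 0.0507, 0.2992]
tool_rot: [-1.578, -2.669, 0.104]
ft_force: [2.0, 0.8, -2.7]
gripper_width: 0.765
```

```bash
python3 - <<'E'
from h import *
F();where()
swing([23.5,22.5,21.5,20.5,19.5])
E
```

```text
F stand 2.11 -0.23 -2.73 Tq about EY -0.44 t 8.05 w 0.765
pivot-crest mm: x 0.4 y 0.2 z -0.0 yaw,tilt,roll [-0.05 24.45  0.  ]
23.5 [-0.  -2.2  1.3] [-0.017 -0.    -0.001]
22.5 [-0.  -4.7  2.4] [-0.034 -0.    -0.001]
21.5 [-0.  -7.2  3.5] [-0.052 -0.    -0.001]
20.5 [-0.  -9.7  4.7] [-0.069 -0.    -0.001]
19.5 [ -0.  -12.1   5.9] [-0.086 -0.    -0.001]
```

>>> {"api": "apply_moves", "payload": {
  "plan": [
    {"x":0,"y":-1.9,"z":1.2,"ax":-0.017,"ay":0,"az":0,"hand":255},
    {"x":0,"y":-4.4,"z":2.3,"ax":-0.034,"ay":0,"az":0,"hand":255},
    {"x":0,"y":-6.9,"z":3.4,"ax":-0.052,"ay":0,"az":0,"hand":255},
    {"x":0,"y":-9.4,"z":4.6,"ax":-0.069,"ay":0,"az":0,"hand":255},
    {"x":0,"y":-9.4,"z":4.6,"ax":-0.069,"ay":0,"az":0,"hand":255}
  ]
}}

```text
time: 8.55
ee_pos: [0.6264, 0.0458, 0.2953]
tool_rot: [-1.597, -2.7, 0.011]
ft_force: [0.7, 0.4, -3.0]
gripper_width: 0.759
```

```bash
python3 - <<'E'
from h import *
F();where()
swing([19.5,18.5,17.5,16.5,15.5],px=.0008)
E
```

```text
F stand 0.81 -0.04 -2.99 Tq about EY -0.03 t 8.55 w 0.759
pivot-crest mm: x 0.5 y 0.2 z -0.2 yaw,tilt,roll [-0.06 20.46  0.  ]
19.5 [-0.  -2.2  1.1] [-0.017 -0.    -0.001]
18.5 [-0.  -4.7  2.2] [-0.034 -0.    -0.001]
17.5 [-0.  -7.2  3.3] [-0.052 -0.    -0.001]
16.5 [-0.  -9.6  4.5] [-0.069 -0.    -0.001]
15.5 [ -0.  -12.1   5.8] [-0.087 -0.    -0.001]
```

>>> {"api": "apply_moves", "payload": {
  "plan": [
    {"x":0,"y":-2.2,"z":1.1,"ax":-0.017,"ay":0,"az":0,"hand":255},
    {"x":0,"y":-4.7,"z":2.2,"ax":-0.034,"ay":0,"az":0,"hand":255},
    {"x":0,"y":-7.2,"z":3.3,"ax":-0.052,"ay":0,"az":0,"hand":255},
    {"x":0,"y":-8.4,"z":3.9,"ax":-0.06,"ay":0,"az":0,"hand":255},
    {"x":0,"y":-8.4,"z":3.9,"ax":-0.06,"ay":0,"az":0,"hand":255}
  ]
}}

```text
time: 9.05
ee_pos: [0.6188, 0.0416, 0.2915]
tool_rot: [1.586, 2.68, 0.07]
ft_force: [-0.4, -0.1, -3.6]
gripper_width: 0.768
```

```bash
python3 - <<'E'
from h import *
F();where()
swing([16.5,16,15.5,15,14.5],px=.0008)
E
```

```text
F stand -0.38 0.08 -3.61 Tq about EY 0.09 t 9.05 w 0.768
pivot-crest mm: x 0.5 y 0.2 z -0.2 yaw,tilt,roll [-7.0e-02  1.7e+01  1.0e-02]
16.5 [-0.1 -1.   0.6] [-0.009 -0.    -0.001]
16 [-0.1 -2.3  1.2] [-0.017 -0.    -0.001]
15.5 [-0.1 -3.5  1.7] [-0.026 -0.    -0.001]
15 [-0.1 -4.8  2.3] [-0.035 -0.    -0.001]
14.5 [-0.1 -6.   2.8] [-0.044 -0.    -0.001]
```

>>> {"api": "apply_moves", "payload": {
  "plan": [
    {"x":0,"y":-1,"z":0.7,"ax":-0.009,"ay":0,"az":0,"hand":255},
    {"x":0,"y":-2.3,"z":1.3,"ax":-0.017,"ay":0,"az":0,"hand":255},
    {"x":0,"y":-3.5,"z":1.8,"ax":-0.026,"ay":0,"az":0,"hand":255},
    {"x":0,"y":-3.5,"z":1.8,"ax":-0.026,"ay":0,"az":0,"hand":255}
  ]
}}

```text
time: 9.45
ee_pos: [0.6156, 0.0399, 0.2895]
tool_rot: [1.578, 2.668, 0.105]
ft_force: [-1.0, -0.6, -2.7]
gripper_width: 0.764
```

```bash
python3 - <<'E'
from h import *
F();where()
swing([15,14.5,14,13.5],px=.0008)
E
```

```text
F stand -1.10 -0.02 -2.73 Tq about EY 0.11 t 9.45 w 0.764
pivot-crest mm: x 0.7 y 0.2 z -0.4 yaw,tilt,roll [-7.000e-02  1.548e+01  1.000e-02]
15 [-0.1 -1.1  0.4] [-0.008 -0.    -0.001]
14.5 [-0.1 -2.4  1. ] [-0.017 -0.    -0.001]
14 [-0.1 -3.6  1.5] [-0.026 -0.    -0.001]
13.5 [-0.1 -4.9  2.1] [-0.035 -0.    -0.001]
```

>>> {"api": "apply_moves", "payload": {
  "plan": [
    {"x":0,"y":-1.2,"z":0.5,"ax":-0.008,"ay":0,"az":0,"hand":255},
    {"x":0,"y":-2.4,"z":1,"ax":-0.017,"ay":0,"az":0,"hand":255},
    {"x":0,"y":-2.4,"z":1,"ax":-0.017,"ay":0,"az":0,"hand":255}
  ]
}}

```text
time: 9.75
ee_pos: [0.6134, 0.0387, 0.2883]
tool_rot: [1.573, 2.66, 0.128]
ft_force: [2.1, 0.1, -4.0]
gripper_width: 0.765
```

```bash
python3 - <<'E'
from h import *
F();where()
swing([14.2,13.7,13.2,12.7],px=.0007)
d=save('wrist','w9.png'); ledgecheck(d)
E
```

```text
F stand 1.84 -0.92 -3.98 Tq about EY 0.12 t 9.75 w 0.765
pivot-crest mm: x 0.6 y 0.2 z -0.4 yaw,tilt,roll [-8.000e-02  1.448e+01  1.000e-02]
14.2 [-0.1 -0.6  0.2] [-0.005 -0.    -0.001]
13.7 [-0.1 -1.9  0.8] [-0.014 -0.    -0.001]
13.2 [-0.1 -3.2  1.3] [-0.022 -0.    -0.001]
12.7 [-0.1 -4.4  1.9] [-0.031 -0.    -0.001]
ledge in bin: x [-0.0655 -0.0593 -0.0498] y [-0.0231  0.0008  0.0249] z 0.0491 tilt(deg, + front up) -4.67 -0.06
rim z=a x+b [0.0005 0.0442] 7282
```

>>> {"api": "apply_moves", "payload": {
  "plan": [
    {"x":0,"y":-0.4,"z":0.3,"ax":-0.005,"ay":0,"az":0,"hand":255},
    {"x":0,"y":-1.7,"z":0.8,"ax":-0.014,"ay":0,"az":0,"hand":255},
    {"x":0,"y":-1.7,"z":0.8,"ax":-0.014,"ay":0,"az":0,"hand":255}
  ]
}}

```text
time: 10.1
ee_pos: [0.6118, 0.0379, 0.2873]
tool_rot: [1.57, 2.653, 0.146]
ft_force: [0.8, -0.5, -4.2]
gripper_width: 0.764
```

```bash
python3 - <<'E'
from h import *
F();where()
swing([13.2,12.7,12.2],px=.0008)
E
```

```text
F stand 0.48 -0.79 -4.19 Tq about EY 0.43 t 10.1 w 0.764
pivot-crest mm: x 0.8 y 0.2 z -0.3 yaw,tilt,roll [-8.000e-02  1.369e+01  1.000e-02]
13.2 [-0.1 -1.2  0.5] [-0.009 -0.    -0.001]
12.7 [-0.1 -2.5  1. ] [-0.017 -0.    -0.001]
12.2 [-0.1 -3.7  1.6] [-0.026 -0.    -0.001]
```

>>> {"api": "apply_moves", "payload": {
  "plan": [
    {"x":0,"y":-1.2,"z":0.6,"ax":-0.009,"ay":0,"az":0,"hand":255},
    {"x":0,"y":-1.2,"z":0.6,"ax":-0.009,"ay":0,"az":0,"hand":255}
  ]
}}

```text
time: 10.3
ee_pos: [0.6106, 0.0372, 0.2866]
tool_rot: [1.567, 2.648, 0.158]
ft_force: [-1.0, 0.0, -1.1]
gripper_width: 0.762
```

```bash
python3 - <<'E'
from h import *
F();where()
save('side','sd9.png')
img=cv2.imread('pics/sd9.png'); cv2.imwrite('pics/sd9z.png',cv2.resize(img[180:300,200:360],(800,600),interpolation=cv2.INTER_CUBIC))
E
```

```text
F stand -0.84 0.51 -1.11 Tq about EY 0.69 t 10.3 w 0.762
pivot-crest mm: x 0.6 y 0.2 z -0.3 yaw,tilt,roll [-9.000e-02  1.316e+01  1.000e-02]
```

View pics/sd9z.png

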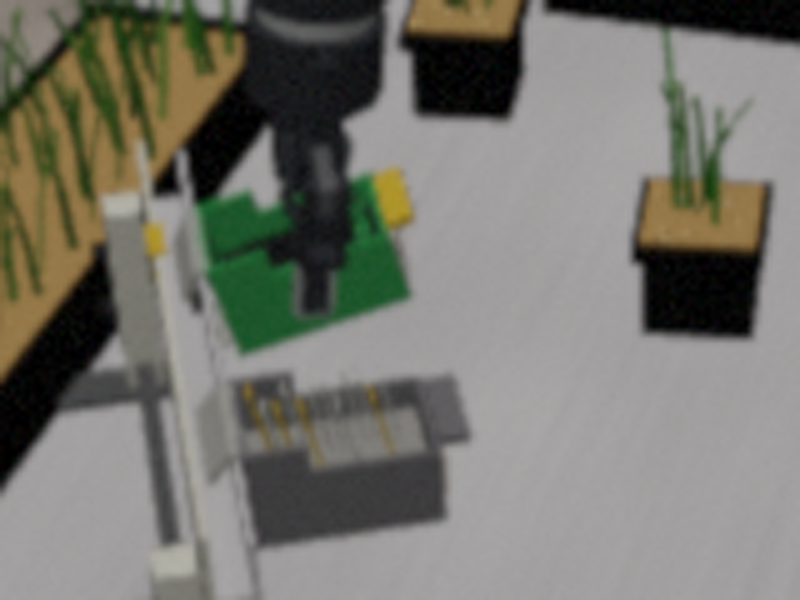

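Side view: the strip is over the rail and the bin sits front-up. The moment rose from 0.12 to 0.69 N·m, so the toe bar is on the catch. I release gently.

>>> {"api": "apply_moves", "payload": {
  "plan": [
    {"x":0,"y":0.5,"z":-0.3,"ax":0.004,"ay":0,"az":0,"hand":255},
    {"x":0,"y":0.5,"z":-0.3,"ax":0.004,"ay":0,"az":0,"hand":50},
    {"x":0,"y":0.5,"z":-0.3,"ax":0.004,"ay":0,"az":0,"hand":40},
    {"x":0,"y":0.5,"z":-0.3,"ax":0.004,"ay":0,"az":0,"hand":20},
    {"x":0,"y":0.5,"z":-0.3,"ax":0.004,"ay":0,"az":0,"hand":0}
  ]
}}

```text
time: 10.85
ee_pos: [0.6112, 0.0375, 0.2872]
tool_rot: [1.568, 2.65, 0.153]
ft_force: [-0.7, -0.5, -0.1]
gripper_width: 1.0
```

>>> {"api": "apply_moves", "payload": {
  "plan": [
    {"x":0,"y":0,"z":0,"ax":0,"ay":0,"az":0,"hand":0},
    {"x":0,"y":0,"z":0,"ax":0,"ay":0,"az":0,"hand":0},
    {"x":0,"y":0,"z":0,"ax":0,"ay":0,"az":0,"hand":0}
  ]
}}

```text
time: 11.15
ee_pos: [0.6112, 0.0375, 0.2872]
tool_rot: [1.568, 2.65, 0.153]
ft_force: [0.3, -0.2, -0.2]
gripper_width: 1.002
```

```bash
python3 - <<'E'
from h import *
F();where()
d=save('wrist','w10.png'); ledgecheck(d)
save('side','sd10.png')
img=cv2.imread('pics/sd10.png'); a=cv2.resize(img[180:300,200:360],(640,480),interpolation=cv2.INTER_CUBIC); cv2.imwrite('pics/sd10z.png',a)
E
```

```text
F stand 0.16 -0.33 -0.23 Tq about EY 0.11 t 11.15 w 1.002
pivot-crest mm: x 0.8 y 0.1 z -0.0 yaw,tilt,roll [-0.09 13.38 -0.  ]
ledge in bin: x [-0.0657 -0.0595 -0.05  ] y [-0.0231  0.0008  0.0249] z 0.049 tilt(deg, + front up) -4.5 0.11
rim z=a x+b [-0.0009  0.044 ] 7143
```

View pics/w10.png

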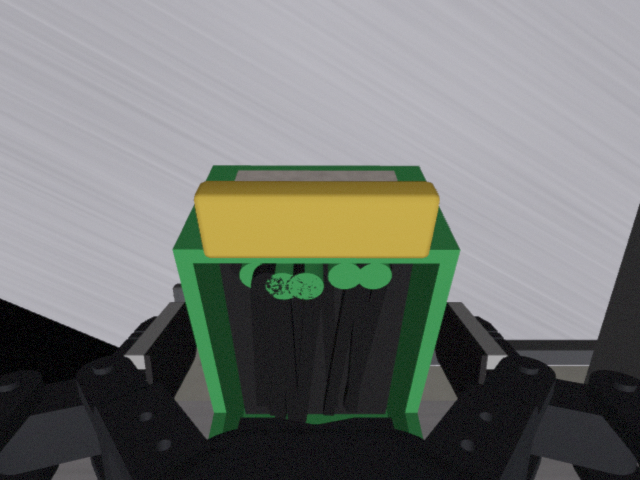

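View pics/sd10z.png

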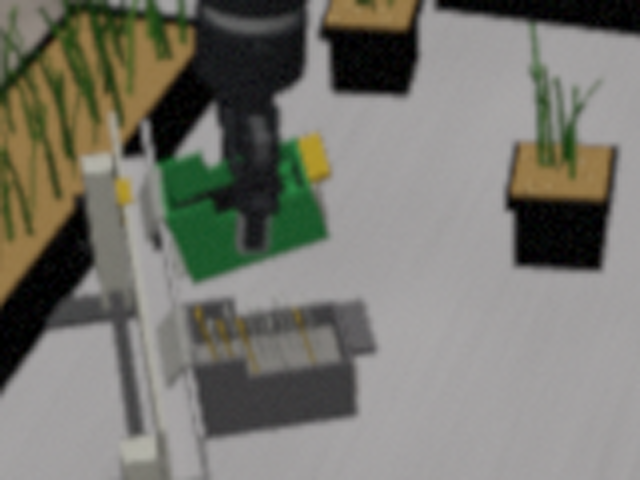

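The fingers are open, the force is about zero, and the bin stayed at about 13.4° front-up on the catch. I retract, then turn the tool upright and shut it above the ledge.

>>> {"api": "apply_moves", "payload": {
  "plan": [
    {"x":0,"y":0,"z":-10,"ax":0,"ay":0,"az":0,"hand":0},
    {"x":0,"y":0,"z":-30,"ax":0,"ay":0,"az":0,"hand":0},
    {"x":0,"y":0,"z":-60,"ax":0,"ay":0,"az":0,"hand":0},
    {"x":0,"y":0,"z":-100,"ax":0,"ay":0,"az":0,"hand":0},
    {"x":0,"y":0,"z":-110,"ax":0,"ay":0,"az":0,"hand":0}
  ]
}}

```text
time: 11.75
ee_pos: [0.6007, 0.0312, 0.4017]
tool_rot: [1.565, 2.645, 0.157]
ft_force: [0.7, 1.3, 0.6]
gripper_width: 1.001
```

```bash
cat >> h.py <<'E'
def binfit(d,M,v0=60,v1=420):
    W=(world(d,M)-AX)@np.stack([EX,EY,EZ],1)
    hsv=cv2.cvtColor(d['pixels'],cv2.COLOR_RGB2HSV).astype(int)
    ok=(d['z_map']>0)&(abs(W[...,1])<.05)&(W[...,0]<.02)&(W[...,0]>-.16)
    y=ok&(hsv[...,0]>18)&(hsv[...,0]<35)&(hsv[...,1]>120)&(W[...,0]<-.09)
    P=W[y]; t=P[P[:,2]>np.median(P[:,2])-.005]
    print('ledge crest-frame x',np.percentile(t[:,0],[1,50,99]).round(4),'y',np.percentile(t[:,1],[1,50,99]).round(4),'z',np.median(t[:,2]).round(4),len(t))
    g=ok&(hsv[...,0]>45)&(hsv[...,0]<90)&(hsv[...,1]>100)
    r=W[g]; r=r[(abs(abs(r[:,1])-.031)<.003)&(r[:,0]>-.1)&(r[:,0]<-.04)]
    for _ in range(4):
        p=np.polyfit(r[:,0],r[:,2],1); e=r[:,2]-np.polyval(p,r[:,0]); r=r[(e>-.003)&(e<.004)]
    print('rim tilt front-up deg',np.degrees(np.arctan(-p[0])).round(2),'rim z at x=-.1:',np.polyval(p,-.1).round(4),len(r))
E
python3 - <<'E'
from h import *
F(); M=T(); d=save('wrist','w11.png'); binfit(d,M)
# predicted
for t in (13.4,15):
    B=bin_at_pivot(AX+EX*.0006,YS,np.radians(t)); p=(B@np.array([-.058,0,.049,1]))[:3]-AX; print(t,(p@EX).round(4),(p@EY).round(4),p[2].round(4))
E
```

```text
F stand 1.22 0.85 0.60 Tq about EY 0.09 t 11.75 w 1.001
ledge crest-frame x [-0.1159 -0.1086 -0.0995] y [-0.0231  0.0014  0.0256] z 0.0205 3581
rim tilt front-up deg 16.51 rim z at x=-.1: 0.0158 835
13.4 -0.1076 -0.0 0.0206
15 -0.1069 -0.0 0.0236
```

View pics/w11.png

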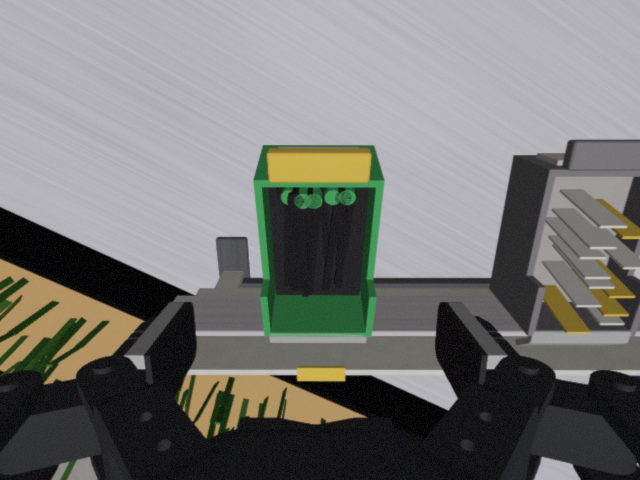

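The bin hangs hooked and centred over the mark, which is at (320,375). The ledge is at (320,165), matching 13.4°. Next I position the shut fingertips above it.

```bash
cat >> h.py <<'E'
def press(lx,lz,tilt=7,ly=0.001):
    Rm=(R.from_euler('z',YS)*R.from_euler('y',np.radians(tilt))).as_matrix()@np.array([[0,1,0],[1,0,0],[0,0,-1.]])
    M=np.eye(4); M[:3,:3]=Rm; M[:3,3]=AX+EX*lx+EY*ly+EZ*lz-.173*Rm[:,2]; return M
def tip():
    M=T(); p=M[:3,3]+.173*M[:3,2]-AX; print('tip crest-frame mm',(p@EX*1000).round(1),(p@EY*1000).round(1),(p[2]*1000).round(1))
E
python3 - <<'E'
from h import *
rel(press(-.109,.075)); tip()
E
```

```text
x y z mm [ 1.2 -1.6  5. ] ax ay az [ 0.2433  0.0037 -0.0017] rows 2.0
tip crest-frame mm -66.0 -0.9 80.2
```

>>> {"api": "apply_moves", "payload": {
  "plan": [
    {"x":1,"y":0,"z":0,"ax":0.08,"ay":0.001,"az":-0.001,"hand":255},
    {"x":1,"y":-1,"z":3,"ax":0.16,"ay":0.003,"az":-0.002,"hand":255},
    {"x":1,"y":-2,"z":5,"ax":0.243,"ay":0.004,"az":-0.002,"hand":255},
    {"x":1,"y":-2,"z":5,"ax":0.243,"ay":0.004,"az":-0.002,"hand":255},
    {"x":1,"y":-2,"z":5,"ax":0.243,"ay":0.004,"az":-0.002,"hand":255}
  ]
}}

```text
time: 12.3
ee_pos: [0.5993, 0.0315, 0.3953]
tool_rot: [-1.563, -2.648, 0.159]
ft_force: [-0.8, 0.7, 0.1]
gripper_width: 0.141
```

>>> {"api": "apply_moves", "payload": {
  "plan": [
    {"x":0,"y":0,"z":0,"ax":0,"ay":0,"az":0,"hand":255},
    {"x":0,"y":0,"z":0,"ax":0,"ay":0,"az":0,"hand":255},
    {"x":0,"y":0,"z":0,"ax":0,"ay":0,"az":0,"hand":255}
  ]
}}

```text
time: 12.6
ee_pos: [0.5991, 0.0314, 0.3956]
tool_rot: [-1.564, -2.649, 0.158]
ft_force: [-0.6, 0.0, 0.2]
gripper_width: -0.002
```

```bash
python3 - <<'E'
from h import *
F(); st(); tip(); rel(press(-.109,.028)); M=T();d=save('wrist','w12.png'); binfit(d,M)
E
```

```text
F stand -0.49 0.29 0.16 Tq about EY -0.16 t 12.6 w -0.002
t 12.6 p [0.5991 0.0314 0.3956] F [-0.57  0.02  0.16] Tq [ 0.11 -0.12  0.02] w -0.002 q [-0.05  0.5   0.13  1.31 -0.06 -0.55]
tip crest-frame mm -108.9 0.9 74.4
x y z mm [ 0.1  5.9 46.1] ax ay az [ 0.0026 -0.0007  0.0004] rows 1.0
ledge crest-frame x [-0.1177 -0.1095 -0.0994] y [-0.0305  0.0015  0.0375] z 0.0208 3166
rim tilt front-up deg 22.31 rim z at x=-.1: 0.0182 222
```

View pics/w12.png

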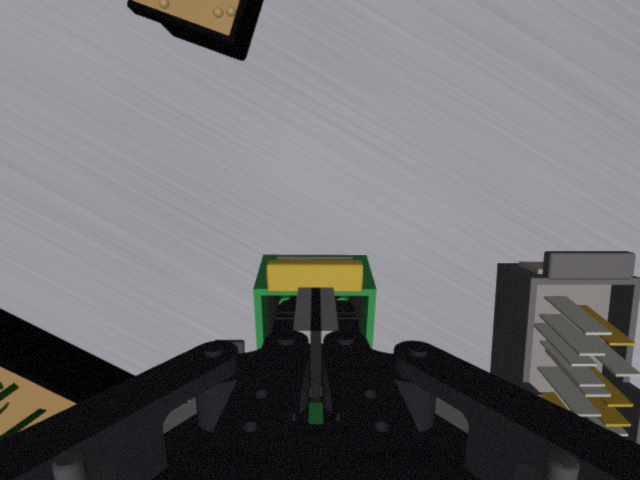

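The shut fingertips point at the ledge at (315,290). I descend to just above it.

>>> {"api": "apply_moves", "payload": {
  "plan": [
    {"x":0,"y":2,"z":20,"ax":0.001,"ay":0,"az":0,"hand":255},
    {"x":0,"y":5,"z":38,"ax":0.002,"ay":0,"az":0,"hand":255},
    {"x":0,"y":6,"z":46,"ax":0.003,"ay":0,"az":0,"hand":255},
    {"x":0,"y":6,"z":46,"ax":0.003,"ay":0,"az":0,"hand":255}
  ]
}}

```text
time: 13.05
ee_pos: [0.5992, 0.0317, 0.3484]
tool_rot: [-1.562, -2.646, 0.163]
ft_force: [0.6, -0.1, 1.2]
gripper_width: -0.0
```

```bash
python3 - <<'E'
from h import *
F(); tip()
E
```

```text
F stand 0.48 -0.34 1.19 Tq about EY -0.11 t 13.05 w -0.0
tip crest-frame mm -109.5 1.3 27.3
```

>>> {"api": "apply_moves", "payload": {
  "plan": [
    {"x":0,"y":0.2,"z":2,"ax":0,"ay":0,"az":0,"hand":255},
    {"x":0,"y":0.5,"z":4,"ax":0,"ay":0,"az":0,"hand":255},
    {"x":0,"y":0.6,"z":5,"ax":0,"ay":0,"az":0,"hand":255},
    {"x":0,"y":0.6,"z":5,"ax":0,"ay":0,"az":0,"hand":255}
  ]
}}

```text
time: 13.45
ee_pos: [0.5992, 0.0317, 0.3436]
tool_rot: [-1.562, -2.646, 0.163]
ft_force: [-0.5, 0.1, 0.3]
gripper_width: 0.001
```

```bash
python3 - <<'E'
from h import *
F(); tip()
E
```

```text
F stand -0.42 0.33 0.31 Tq about EY -0.11 t 13.45 w 0.001
tip crest-frame mm -109.4 1.3 22.4
```

Feel for the ledge in 1 mm rows.

>>> {"api": "apply_moves", "payload": {
  "plan": [
    {"x":0,"y":0.1,"z":1,"ax":0,"ay":0,"az":0,"hand":255},
    {"x":0,"y":0.2,"z":2,"ax":0,"ay":0,"az":0,"hand":255}
  ]
}}

```text
time: 13.65
ee_pos: [0.5992, 0.0316, 0.3419]
tool_rot: [-1.563, -2.647, 0.163]
ft_force: [-0.7, -0.4, 4.3]
gripper_width: -0.0
```

```bash
python3 - <<'E'
from h import *
F(); tip()
E
```

```text
F stand -0.79 -0.07 4.31 Tq about EY 0.35 t 13.65 w -0.0
tip crest-frame mm -109.5 1.1 20.8
```

>>> {"api": "apply_moves", "payload": {
  "plan": [
    {"x":0,"y":0.1,"z":1,"ax":0,"ay":0,"az":0,"hand":255},
    {"x":0,"y":0.2,"z":2,"ax":0,"ay":0,"az":0,"hand":255}
  ]
}}

```text
time: 13.85
ee_pos: [0.599, 0.0315, 0.3402]
tool_rot: [-1.563, -2.647, 0.164]
ft_force: [-3.0, -0.6, 4.0]
gripper_width: 0.002
```

```bash
python3 - <<'E'
from h import *
F(); tip()
E
```

```text
F stand -2.94 0.95 4.05 Tq about EY 0.50 t 13.85 w 0.002
tip crest-frame mm -109.7 1.1 19.1
```

>>> {"api": "apply_moves", "payload": {
  "plan": [
    {"x":0,"y":-0.1,"z":1,"ax":0,"ay":0,"az":0,"hand":255},
    {"x":0,"y":-0.2,"z":2,"ax":0,"ay":0,"az":0,"hand":255}
  ]
}}

```text
time: 14.05
ee_pos: [0.5986, 0.0313, 0.3384]
tool_rot: [-1.563, -2.647, 0.163]
ft_force: [-0.7, 0.3, 3.0]
gripper_width: 0.001
```

```bash
python3 - <<'E'
from h import *
F(); tip()
E
```

```text
F stand -0.41 0.61 3.01 Tq about EY 0.15 t 14.05 w 0.001
tip crest-frame mm -110.1 1.0 17.2
```

>>> {"api": "apply_moves", "payload": {
  "plan": [
    {"x":0,"y":-0.1,"z":1,"ax":0,"ay":0,"az":0,"hand":255},
    {"x":0,"y":-0.2,"z":2,"ax":0,"ay":0,"az":0,"hand":255}
  ]
}}

```text
time: 14.25
ee_pos: [0.5983, 0.0311, 0.3362]
tool_rot: [-1.563, -2.647, 0.163]
ft_force: [0.3, 0.1, 1.7]
gripper_width: 0.003
```

```bash
python3 - <<'E'
from h import *
F(); tip()
E
```

```text
F stand 0.33 -0.06 1.73 Tq about EY -0.11 t 14.25 w 0.003
tip crest-frame mm -110.4 1.0 15.1
```

>>> {"api": "apply_moves", "payload": {
  "plan": [
    {"x":0,"y":-0.1,"z":1,"ax":0,"ay":0,"az":0,"hand":255},
    {"x":0,"y":-0.2,"z":2,"ax":0,"ay":0,"az":0,"hand":255}
  ]
}}

```text
time: 14.45
ee_pos: [0.598, 0.031, 0.334]
tool_rot: [-1.563, -2.647, 0.162]
ft_force: [0.2, 0.5, 1.4]
gripper_width: -0.002
```

```bash
python3 - <<'E'
from h import *
F(); tip()
E
```

```text
F stand 0.41 0.29 1.39 Tq about EY -0.30 t 14.45 w -0.002
tip crest-frame mm -110.6 1.1 12.8
```

>>> {"api": "apply_moves", "payload": {
  "plan": [
    {"x":0,"y":0.1,"z":1,"ax":0,"ay":0,"az":0,"hand":255},
    {"x":0,"y":0.2,"z":2,"ax":0,"ay":0,"az":0,"hand":255}
  ]
}}

```text
time: 14.65
ee_pos: [0.5979, 0.0309, 0.3317]
tool_rot: [-1.563, -2.647, 0.163]
ft_force: [0.1, 0.3, 0.8]
gripper_width: 0.0
```

```bash
python3 - <<'E'
from h import *
F(); tip(); save('side','sd13.png');img=cv2.imread('pics/sd13.png'); cv2.imwrite('pics/sd13z.png',cv2.resize(img[180:300,200:360],(640,480),interpolation=cv2.INTER_CUBIC))
M=T(); d=save('wrist','w13.png'); binfit(d,M)
E
```

```text
F stand 0.25 0.26 0.83 Tq about EY -0.16 t 14.65 w 0.0
tip crest-frame mm -110.8 1.1 10.5
ledge crest-frame x [-0.1177 -0.113  -0.1007] y [-0.0417 -0.0064  0.0407] z 0.0089 2963
rim tilt front-up deg 27.13 rim z at x=-.1: 0.0068 149
```

View pics/sd13z.png

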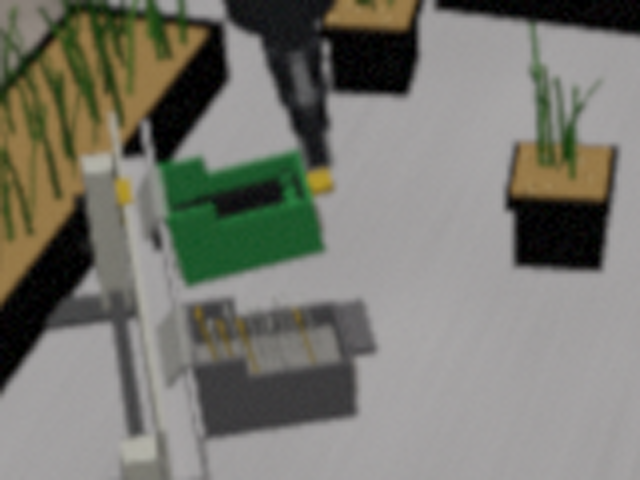

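View pics/w13.png

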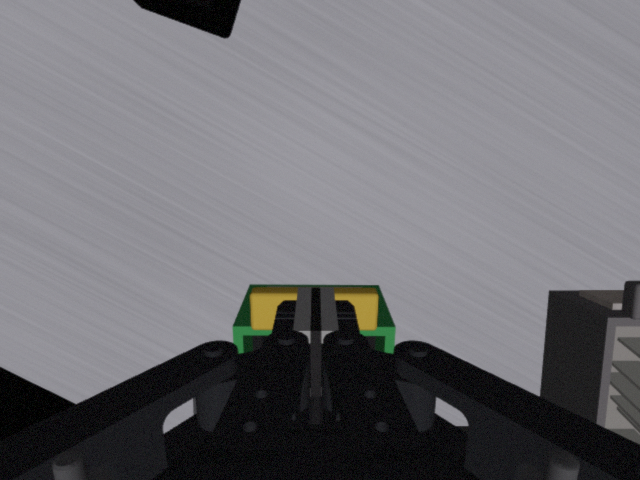

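The ledge is following the fingertips; the bin is at about 8°. Continuing.

>>> {"api": "apply_moves", "payload": {
  "plan": [
    {"x":0,"y":0.1,"z":1,"ax":0,"ay":0,"az":0,"hand":255},
    {"x":0,"y":0.2,"z":2,"ax":0,"ay":0,"az":0,"hand":255}
  ]
}}

```text
time: 14.95
ee_pos: [0.5978, 0.0309, 0.3295]
tool_rot: [-1.563, -2.647, 0.163]
ft_force: [0.9, -0.8, -0.1]
gripper_width: -0.001
```

```bash
python3 - <<'E'
from h import *
F(); tip()
E
```

```text
F stand 0.46 -1.12 -0.06 Tq about EY -0.18 t 14.95 w -0.001
tip crest-frame mm -111.0 1.2 8.3
```

>>> {"api": "apply_moves", "payload": {
  "plan": [
    {"x":0,"y":0.1,"z":1,"ax":0,"ay":0,"az":0,"hand":255},
    {"x":0,"y":0.2,"z":2,"ax":0,"ay":0,"az":0,"hand":255}
  ]
}}

```text
time: 15.15
ee_pos: [0.5978, 0.0309, 0.3274]
tool_rot: [-1.563, -2.646, 0.163]
ft_force: [0.5, 0.2, -0.1]
gripper_width: -0.001
```

```bash
python3 - <<'E'
from h import *
F(); tip(); 
M=T(); d=save('wrist','w14.png'); binfit(d,M)
E
```

```text
F stand 0.54 -0.07 -0.15 Tq about EY -0.14 t 15.15 w -0.001
tip crest-frame mm -111.1 1.2 6.2
ledge crest-frame x [-0.1198 -0.1129 -0.1014] y [-0.0406 -0.0037  0.0384] z -0.0084 2994
rim tilt front-up deg 22.41 rim z at x=-.1: -0.0087 327
```

>>> {"api": "apply_moves", "payload": {
  "plan": [
    {"x":0,"y":0.1,"z":1,"ax":0,"ay":0,"az":0,"hand":255},
    {"x":0,"y":0.2,"z":2,"ax":0,"ay":0,"az":0,"hand":255}
  ]
}}

```text
time: 15.4
ee_pos: [0.5977, 0.0308, 0.3252]
tool_rot: [-1.563, -2.646, 0.163]
ft_force: [0.0, -0.2, 0.5]
gripper_width: -0.002
```

```bash
python3 - <<'E'
from h import *
F(); tip()
E
```

```text
F stand -0.08 -0.20 0.52 Tq about EY -0.17 t 15.4 w -0.002
tip crest-frame mm -111.1 1.2 4.0
```

The bin has snapped away below the tip: the ledge now reads about -7 mm and the force is zero. I follow down and press lightly to confirm.

>>> {"api": "apply_moves", "payload": {
  "plan": [
    {"x":0,"y":0.2,"z":2,"ax":0,"ay":0,"az":0,"hand":255},
    {"x":0,"y":0.4,"z":4,"ax":0,"ay":0,"az":0,"hand":255},
    {"x":0,"y":0.6,"z":6,"ax":0,"ay":0,"az":0,"hand":255}
  ]
}}

```text
time: 15.7
ee_pos: [0.5975, 0.0308, 0.3189]
tool_rot: [-1.562, -2.646, 0.163]
ft_force: [0.2, -0.9, -0.4]
gripper_width: -0.0
```

```bash
python3 - <<'E'
from h import *
F(); tip()
E
```

```text
F stand -0.23 -0.91 -0.42 Tq about EY -0.12 t 15.7 w -0.0
tip crest-frame mm -111.3 1.2 -2.3
```

>>> {"api": "apply_moves", "payload": {
  "plan": [
    {"x":0,"y":0.1,"z":1,"ax":0,"ay":0,"az":0,"hand":255},
    {"x":0,"y":0.2,"z":2,"ax":0,"ay":0,"az":0,"hand":255}
  ]
}}

```text
time: 15.9
ee_pos: [0.5974, 0.0308, 0.3167]
tool_rot: [-1.562, -2.646, 0.163]
ft_force: [-0.2, -0.3, 0.0]
gripper_width: 0.004
```

```bash
python3 - <<'E'
from h import *
F(); tip()
E
```

```text
F stand -0.33 -0.20 0.00 Tq about EY -0.14 t 15.9 w 0.004
tip crest-frame mm -111.4 1.3 -4.4
```

>>> {"api": "apply_moves", "payload": {
  "plan": [
    {"x":0,"y":0.1,"z":1,"ax":0,"ay":0,"az":0,"hand":255}
  ]
}}

```text
time: 16.0
ee_pos: [0.5974, 0.0307, 0.3157]
tool_rot: [-1.562, -2.646, 0.163]
ft_force: [0.6, 0.0, 0.1]
gripper_width: -0.003
```

```bash
python3 - <<'E'
from h import *
F(); tip()
E
```

```text
F stand 0.51 -0.27 0.14 Tq about EY -0.17 t 16.0 w -0.003
tip crest-frame mm -111.5 1.3 -5.5
```

>>> {"api": "apply_moves", "payload": {
  "plan": [
    {"x":0,"y":0.1,"z":1,"ax":0,"ay":0,"az":0,"hand":255}
  ]
}}

```text
time: 16.1
ee_pos: [0.5974, 0.0307, 0.3146]
tool_rot: [-1.562, -2.646, 0.163]
ft_force: [-0.2, -0.9, -0.8]
gripper_width: 0.002
```

```bash
python3 - <<'E'
from h import *
F(); tip()
E
```

```text
F stand -0.59 -0.66 -0.83 Tq about EY -0.14 t 16.1 w 0.002
tip crest-frame mm -111.4 1.3 -6.6
```

>>> {"api": "apply_moves", "payload": {
  "plan": [
    {"x":0,"y":0.1,"z":1,"ax":0,"ay":0,"az":0,"hand":255}
  ]
}}

```text
time: 16.2
ee_pos: [0.5974, 0.0307, 0.3138]
tool_rot: [-1.563, -2.646, 0.163]
ft_force: [-1.7, 0.2, 7.9]
gripper_width: 0.001
```

```bash
python3 - <<'E'
from h import *
F(); tip()
E
```

```text
F stand -1.42 1.04 7.93 Tq about EY 0.43 t 16.2 w 0.001
tip crest-frame mm -111.5 1.2 -7.3
```

Firm 7.9 N contact at the level position, well below the 25 N limit. I retract and inspect.

>>> {"api": "apply_moves", "payload": {
  "plan": [
    {"x":0,"y":0,"z":-5,"ax":0,"ay":0,"az":0,"hand":255},
    {"x":0,"y":-5,"z":-30,"ax":0,"ay":0,"az":0,"hand":255},
    {"x":0,"y":-20,"z":-70,"ax":0,"ay":0,"az":0,"hand":255},
    {"x":0,"y":-50,"z":-110,"ax":-0.12,"ay":0,"az":0,"hand":255},
    {"x":0,"y":-80,"z":-130,"ax":-0.24,"ay":0,"az":0,"hand":255}
  ]
}}

```text
time: 16.7
ee_pos: [0.5427, -0.0, 0.4558]
tool_rot: [1.561, 2.647, 0.162]
ft_force: [0.8, 0.0, 1.4]
gripper_width: -0.002
```

```bash
python3 - <<'E'
from h import *
F(); M=T(); d=save('wrist','w20.png'); binfit(d,M); s=save('side','sd20.png');save('scene','sc20.png')
W=(world(d,M)-AX)@np.stack([EX,EY,EZ],1)
Bp=bin_at_pivot(AX,YS,0); 
hsv=cv2.cvtColor(d['pixels'],cv2.COLOR_RGB2HSV).astype(int)
g=(d['z_map']>0)&(hsv[...,0]>45)&(hsv[...,0]<90)&(hsv[...,1]>100)&(abs(W[...,1])<.04)&(abs(W[...,0]+.05)<.07)
P=W[g]; r=P[(abs(abs(P[:,1])-.031)<.003)]
for a in np.arange(-.105,.0,.01):
    k=r[(r[:,0]>=a)&(r[:,0]<a+.01)]
    if len(k)>5: print(a.round(3),np.percentile(k[:,2],[50,90]).round(4),len(k))
img=cv2.imread('pics/sd20.png'); a=cv2.resize(img[180:300,200:360],(640,480),interpolation=cv2.INTER_CUBIC); cv2.imwrite('pics/sd20z.png',a)
E
```

```text
F stand 0.69 -0.38 1.44 Tq about EY 0.11 t 16.7 w -0.002
ledge crest-frame x [-0.1572 -0.1085 -0.0983] y [-0.0256  0.0004  0.0259] z -0.0083 1526
rim tilt front-up deg -1.81 rim z at x=-.1: -0.0134 210
-0.105 [-0.0156 -0.0115] 206
-0.095 [-0.0122 -0.0111] 168
-0.085 [-0.0122 -0.0109] 191
-0.075 [-0.0117 -0.0106] 177
-0.065 [-0.0113 -0.0102] 170
-0.055 [-0.0111 -0.01  ] 174
-0.045 [-0.0114 -0.0098] 75
```

View pics/sd20z.png

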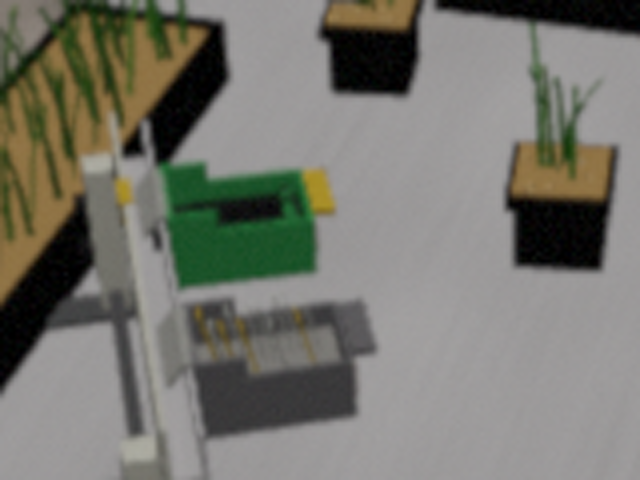

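View pics/w20.png

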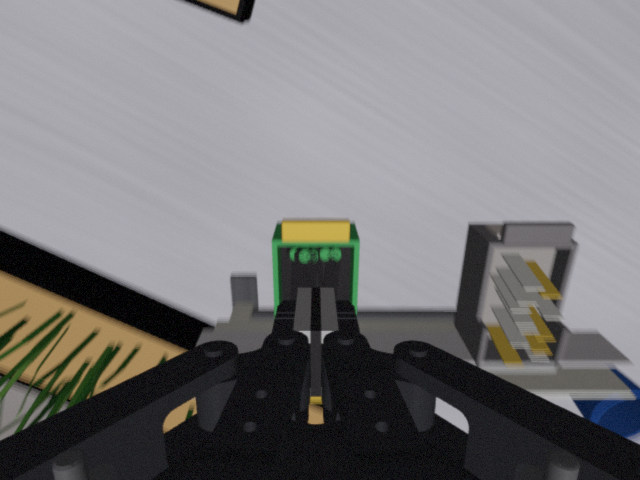

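View pics/sc20.png

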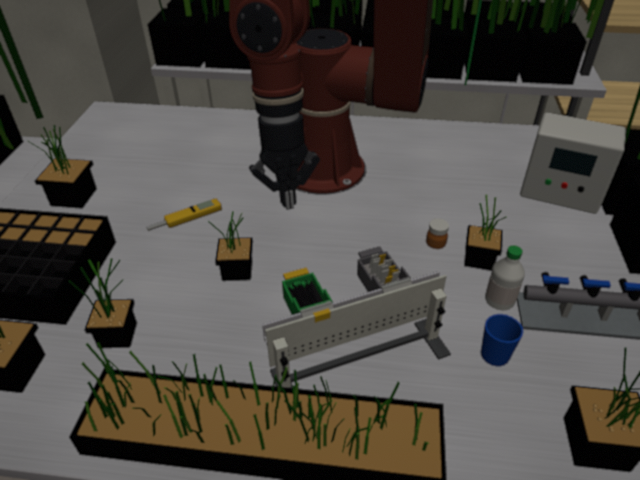

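In the side view the bin hangs level, parallel to the grey bin, and nothing else has moved. A settled measurement against the grey bin will check the tilt.

>>> {"api": "apply_moves", "payload": {
  "plan": [
    {"x":0,"y":-20,"z":0,"ax":-0.15,"ay":0,"az":0,"hand":255},
    {"x":0,"y":-20,"z":0,"ax":-0.15,"ay":0,"az":0,"hand":0},
    {"x":0,"y":-20,"z":0,"ax":-0.15,"ay":0,"az":0,"hand":0},
    {"x":0,"y":-20,"z":0,"ax":-0.15,"ay":0,"az":0,"hand":0},
    {"x":0,"y":-20,"z":0,"ax":-0.15,"ay":0,"az":0,"hand":0}
  ]
}}

```text
time: 17.35
ee_pos: [0.5248, -0.01, 0.4534]
tool_rot: [1.518, 2.568, 0.345]
ft_force: [0.6, -0.7, -0.1]
gripper_width: 0.679
```

```bash
python3 - <<'E'
from h import *
F(); M=T(); d=save('wrist','w21.png'); 
def tilt(W,msk,nm,yc):
    P=W[msk]; P=P[(abs(abs(P[:,1]-yc)-.031)<.0025)&(P[:,0]>-.098)&(P[:,0]<-.042)&(P[:,2]>-.03)]
    for _ in range(5):
        if len(P)<20: break
        p=np.polyfit(P[:,0],P[:,2],1); e=P[:,2]-np.polyval(p,P[:,0]); P=P[(e>-.0015)&(e<.002)]
    print(nm,len(P),'tilt front-up deg',np.degrees(np.arctan(-p[0])).round(2),'z mid',np.polyval(p,-.07).round(4))
for nm,dd,MM in [('wrist',d,M),('scene',dict(np.load('pics/sc20.npz')),None),('side',dict(np.load('pics/sd20.npz')),None)]:
    W=(world(dd,MM)-AX)@np.stack([EX,EY,EZ],1); hsv=cv2.cvtColor(dd['pixels'],cv2.COLOR_RGB2HSV).astype(int)
    g=(dd['z_map']>0)&(hsv[...,0]>45)&(hsv[...,0]<90)&(hsv[...,1]>80)&(abs(W[...,1])<.04)
    try: tilt(W,g,nm+' green',0.0)
    except Exception as e: print(e)
    k=(dd['z_map']>0)&(abs(W[...,1]-.16)<.04)
    try: tilt(W,k,nm+' grey',.16)
    except Exception as e: print(e)
    y=(dd['z_map']>0)&(hsv[...,0]>18)&(hsv[...,0]<35)&(hsv[...,1]>120)&(abs(W[...,1])<.03)&(W[...,0]<-.095)&(W[...,0]>-.125)
    print(' ledge',np.median(W[y],0).round(4),y.sum()); 
    k=(dd['z_map']>0)&(abs(W[...,1]-.16)<.022)&(W[...,0]<-.104)&(W[...,0]>-.118)&(W[...,2]>-.03); print(' grey ledge',np.median(W[k],0).round(4))
E
```

```text
F stand 0.13 -0.93 -0.13 Tq about EY 0.25 t 17.35 w 0.679
wrist green 424 tilt front-up deg -0.92 z mid -0.0116
wrist grey 226 tilt front-up deg -0.64 z mid -0.0171
 ledge [-0.1101  0.0007 -0.0084] 1540
 grey ledge [-0.1113  0.1593 -0.0058]
scene green 25 tilt front-up deg -1.74 z mid -0.0118
scene grey 21 tilt front-up deg -0.22 z mid -0.0147
 ledge [-0.1072 -0.0028 -0.0083] 147
 grey ledge [-0.1104  0.1594 -0.005 ]
side green 23 tilt front-up deg -3.57 z mid -0.0167
side grey 18 tilt front-up deg 0.58 z mid -0.0165
 ledge [-0.109   0.0046 -0.0061] 54
 grey ledge [-0.1105  0.1629 -0.0036]
```

View pics/w21.png

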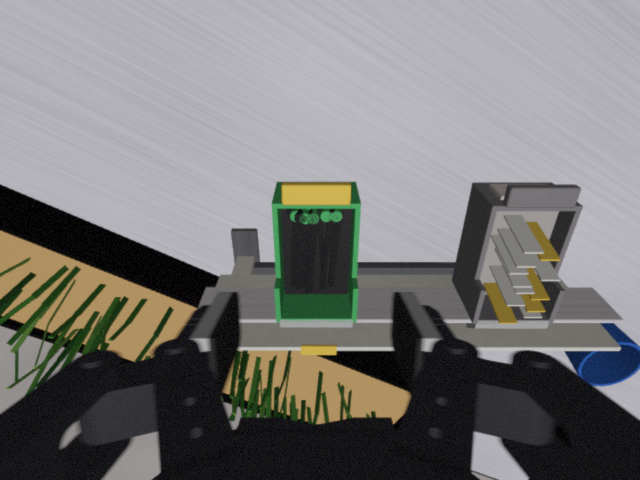

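```bash
python3 - <<'E'
from h import *
M=T(); dd=dict(np.load('pics/w21.npz')); W=(world(dd,M)-AX)@np.stack([EX,EY,EZ],1); ok=dd['z_map']>0
for nm,yc in [('green',.0007),('grey',.1597)]:
    Y=W[...,1]-yc
    for a,b,c in [('ledge',-.115,-.104),('frontrim',-.101,-.0985),('sides .09',-.095,-.08),('sides .05',-.065,-.045),('rear60',-.03,-.008)]:
        q=ok&(W[...,0]>b)&(W[...,0]<c)&(W[...,2]>-.02)&((abs(Y)<.02) if a in('ledge','frontrim') else (abs(abs(Y)-.031)<.003))
        if q.sum()>5: print(nm,a,q.sum(),np.percentile(W[q][:,2],[50,75,90]).round(4))
    q=ok&(abs(Y)<.02)&(W[...,0]<-.1)&(W[...,0]>-.13)&(W[...,2]>-.015); print(nm,'ledge x extents',np.percentile(W[q][:,0],[1,99]).round(4))
    q=ok&(abs(W[...,2]+.011)<.012)&(W[...,0]>-.1)&(W[...,0]<-.02)&(abs(Y)<.04); print(nm,'Y',np.percentile(Y[q],[1,99]).round(4))
E
```

```text
green ledge 786 [-0.0084 -0.0079 -0.0076]
green frontrim 82 [-0.012  -0.0116 -0.0113]
green sides .09 228 [-0.0119 -0.0115 -0.0111]
green sides .05 264 [-0.011  -0.0106 -0.0101]
green rear60 354 [0.0045 0.0052 0.0056]
green ledge x extents [-0.1172 -0.1017]
green Y [-0.0325  0.0327]
grey ledge 808 [-0.0057 -0.0052 -0.0049]
grey frontrim 61 [-0.0062 -0.0057 -0.0054]
grey sides .09 345 [-0.0126 -0.0103 -0.0094]
grey sides .05 337 [-0.0122 -0.0099 -0.0092]
grey rear60 734 [-0.0026  0.0029  0.0052]
grey ledge x extents [-0.116  -0.1004]
grey Y [-0.0304  0.0358]
```

The bin is home. It sits about 1–1.4° front-down relative to the model and about 1 mm out, which matches the strip's play. It settled there by itself right after the snap, and the 8 N press did not change it. Last comes a check that nothing else moved, then hand-in.

```bash
python3 - <<'E'
from h import *
a=dict(np.load('pics/scene0.npz'))['pixels'].astype(int); d=save('scene','sc22.png'); b=d['pixels'].astype(int)
D=cv2.GaussianBlur(abs(a-b).sum(2).astype(np.float32),(5,5),0)>45
n,l,s,c=cv2.connectedComponentsWithStats(D.astype(np.uint8))
for r in s[1:]:
    if r[4]>25: print('changed u,v,w,h,area',r)
F(); print(bot.close_job())
E
```

```text
changed u,v,w,h,area [223   0  16  48 336]
changed u,v,w,h,area [298  13  14  19 147]
changed u,v,w,h,area [254  40  10   5  26]
changed u,v,w,h,area [268  48  11   7  49]
changed u,v,w,h,area [372  53   2  16  27]
changed u,v,w,h,area [241  56   7  25 100]
changed u,v,w,h,area [257  58  33  31 786]
changed u,v,w,h,area [ 241   78   67  153 3929]
changed u,v,w,h,area [350 101  67  15 279]
changed u,v,w,h,area [266 141  36  10 209]
changed u,v,w,h,area [305 144   9  10  44]
changed u,v,w,h,area [302 178  13  26 241]
changed u,v,w,h,area [ 117  236   56   57 2053]
changed u,v,w,h,area [ 281  268   52   49 1780]
F stand -0.05 -0.90 0.45 Tq about EY 0.29 t 17.45 w 0.847
the job is handed in; nothing more can be done
None
```

The green bin hangs on the rail in the free bay under the yellow mark, and I handed the job in at 17.45 s. No verdict came back.

**What I did:**
- I gripped the bin across its sides, tipped the front up 29° and lowered the strip into the channel. The crest was felt within 1 mm of the height I had measured, which puts the rail about 20 mm above nominal.
- I swung the front down about the crest until the toe bar rested on the catch (moment up from about 0.1 to 0.7 N·m), then let go; it stayed at about 13°.
- I pressed the ledge with shut fingertips. I read about 4 N before the force fell away and the ledge dropped clear. A final touch at the bottom read 7.9 N.

**Last checks:**
- **Bay and scene:** The bin is centred on the mark. Comparing the scene before and after shows changes only at the arm and at the bin's old and new places.
- **Tilt:** The bin is not perfectly level. It hangs about 1–1.4° front-down, with the ledge about 3 mm lower and 1 mm farther out than the grey bin's. That fits the strip's 1 mm play, and it settled there by itself after the snap, so I left it.
- **Catch:** I could not see the catch, so the snap is inferred from the force falling away and the bin going past 8° to about level. The 4 N I read is below the 5–9 N stated, so the peak may have fallen between readings.
- **One slip:** The first lift carried the bin about 100 mm back toward the robot as well as up, because I had a sign wrong. It touched nothing.

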